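# Pack the lithography class crate, stones lowest, and put its cover on

## Robot

A 7-joint arm with a two-finger parallel gripper is mounted at the origin on the work surface. World frame = base frame: x ahead of the robot, y to its left, z up, the work surface at z = 0. Lengths are in m, angles in rad, forces in N, time in s.
With the tool pointing down it reaches from about 0.4 to 0.85 m from the base axis. Payload 4.5 kg.
Tool frame: the origin (TCP) lies at the very end of the fingers, on their centre line; the grasp point (between the pads) lies 19 mm behind it; y points along the fingers, x is the direction in which the jaws open and shut, and the axes are right-handed (so a half turn about y gives the same grasp; the last joint's range is limited). The gripper opens to 88 mm and grips with 3 to 60 N. Pads are 18 mm wide; open, the fingers measure 123 mm over their backs; the gripper's body (75 mm by 187 mm) begins 45 mm behind the grasp point.
Start: joints at [-1.152, 0.689, -0.195, 1.565, 0.157, 0.902, -0.215], TCP at [0.235, 0.579, 0.239] pointing down, gripper open.
Joint ranges: [-3.01, 3.01], [-0.46, 2.08], [-1.47, 1.51], [0.13, 2.56], [-1, 4.14], [0.04, 2.09], [-2.66, 2.66]. Speed limits (rad/s): [2.57, 2.57, 3.14, 3.14, 3.14, 3.14, 3.14].

## Interface

Orientations are given as a unit quaternion [x, y, z, w].
In Python, from plant import r gives the robot as it stands.
- The arm moves only by the shell command python3 -m inch 'ROWS' [OPENING] [FORCE]. ROWS is JSON, a list of rows, each a list of 6 numbers: the shift along the tool's x, y, z in mm, then the turn, a rotation vector about the tool's x, y, z in rad. In form: [[x, y, z, ax, ay, az], ...]. A call has 1 to 12 rows; each row shifts and turns the commanded pose from where the row before left it, along the tool's axes as they then stand; what a row does not reach is not made up. A row lasts 1/12 s, in which the tool goes at most 41.7 mm and 7.16 degrees, less where a joint would pass 70% of its speed; a pose out of reach is approached as far as the arm can. A call is refused whole if a number of a shift passes 41.7 or a number of a turn 0.125, either way. A call with a gripper value outside its range is refused whole. OPENING is the finger opening in mm, from 0 to 88.1, set as the call begins (- or left out, the last holds). The fingers move at their own pace and stop on an object; FORCE is the grip in N (left out, the last holds). Time passes only in rows, so rows that do not move let the fingers close. It gives the time, the measured TCP pose, the force and the opening at its end, in the units of the state.
- r.get_state(): the state, without advancing time (a new reading comes with each control period).
- r.snapshot(name): name is "scene" or "top"; returns a dict with "img" (480x640x3 uint8, red, green, blue), "range_z" (480x640 float32, m along the optical axis (not along the pixel's ray), 0 where there is no reading), "mtx" (3x3 intrinsics, pixels), "camera_from_world" (4x4, takes a point from world to camera coordinates). Camera axes: x right, y down, z forward; pixel columns grow to the right and rows downward; lengths in m; the calibration is good to about 2 mm. A picture is of the moment at which its call begins.
- r.finish_job(): hands the job in, once; it reports no verdict.
The state is a dict: "clock": time; "q": joint angles; "qd": joint speeds; "joint_torque": joint torques, N m; "tool_pos": TCP position; "eef_rot": TCP orientation; "contact_force": force on the tool from outside, world axes, zero at the start; "moment": the same for the moment, N m; "opening": opening from 0.0 (shut) to 1.0 (fully open).
Only numpy, scipy, OpenCV 4.12 (cv2) and the standard library are available. Lean on these libraries where they do the work, as an engineer would, in place of code of your own. Each camera call takes 0.05 s, during which the arm holds its last target.

## Task

Pack the wooden crate for the outdoor lithography class with the heavy things lowest: lay both small printing stones flat on the crate's floor, lowering them in rather than dropping them, then stand every flat ink tin lid-up in one layer on the stones, then lay every crayon carton flat in one layer on the tins. Finally set the loose wooden cover on the crate so that it sits fully down and level on the rim, let go of it, and leave the other things on the bench where they are.

Things in the scene. Friction and masses are not known exactly. Their poses are not given: they have to be found in the camera images.
- crate: open wooden crate with steel corner irons, fixed to the bench. Outside 142 (x) x 252 (y) x 93 mm high; walls 8, floor 6 mm thick: inside 126 x 236 x 87 mm deep. Origin: centre of its underside, z up, y along its length. Made for the stones end to end along y midway between the long walls (30 mm left on each side for fingers), a row of tins on them (three at 70 mm pitch), cartons across it on the tins
- cover: loose plywood crate cover, 280 g: plate 150 (x) x 260 (y) x 8 mm; under it battens 8 mm high, outline 116 x 226 mm, that enter the crate's mouth with 5 mm play all round; on top in the middle a dark grip bar 22 (x) x 100 (y) x 36 mm high, its top 52 mm above the origin. Origin: centre of the battens' underside, z up; 85 mm above the crate's origin when seated, either way round
- stone1: small limestone printing stone, a tan rectangular block 100 (its x) x 66 (its y) x 32 mm (z), the heaviest of the things, about 550 g. Origin: centre of its underside; it lies flat, z up
- stone2: small limestone printing stone, a tan rectangular block 100 (its x) x 66 (its y) x 32 mm (z), the heaviest of the things, about 550 g. Origin: centre of its underside; it lies flat, z up
- tin1: flat round closed steel ink tin, 62 mm diameter, 26 mm high, about 140 g, grey body with a bright lid of the same diameter that does not come off. Origin: centre of its underside; z up. Two or three tins are there; an absent one is given as None from the start
- tin2: flat round closed steel ink tin, 62 mm diameter, 26 mm high, about 140 g, grey body with a bright lid of the same diameter that does not come off. Origin: centre of its underside; z up. Two or three tins are there; an absent one is given as None from the start
- tin3: flat round closed steel ink tin, 62 mm diameter, 26 mm high, about 140 g, grey body with a bright lid of the same diameter that does not come off. Origin: centre of its underside; z up. Two or three tins are there; an absent one is given as None from the start
- carton1: flat brown cardboard carton of crayons, 100 (its x) x 45 (its y) x 18 mm (z), rigid, the lightest, about 50 g. Origin: centre of its underside; it lies flat, z up. One or two cartons are there; an absent one is given as None from the start
- carton2: flat brown cardboard carton of crayons, 100 (its x) x 45 (its y) x 18 mm (z), rigid, the lightest, about 50 g. Origin: centre of its underside; it lies flat, z up. One or two cartons are there; an absent one is given as None from the start
- tape: bystander, leave alone: roll of paper tape lying flat, a ring 72 mm across with a 52 mm hole, 24 mm high. Origin: centre of its underside
- loupe: bystander, leave alone: black round stand magnifier, 48 mm across, 36 mm high. Origin: centre of its underside
- jar: bystander, leave alone: small brown glass jar with a black cap, 40 mm diameter, 48 mm high. Origin: centre of its underside
There are look-alikes about, which are no part of the job. Leave any orange look-alike of the carton1 alone.

How it is judged:
On the way, in this order (a step that is already met when the one before it is completed fails the run):
1. both stones lie flat on the crate's floor (z of stone1 in the frame of crate between 0.002 and 0.011 m and x of stone1 in the frame of crate between -0.06 and 0.06 m and y of stone1 in the frame of crate between -0.11 and 0.11 m and angle between each of stone1, stone2's own z axis and vertical below 0.08 rad and z of stone2 in the frame of crate between 0.002 and 0.011 m and x of stone2 in the frame of crate between -0.06 and 0.06 m and y of stone2 in the frame of crate between -0.11 and 0.11 m), for 0.2 s.
2. every tin stands upright on the stones in the crate (all of step 1 and z of tin1 in the frame of crate between 0.033 and 0.044 m and x of tin1 in the frame of crate between -0.06 and 0.06 m and y of tin1 in the frame of crate between -0.11 and 0.11 m and angle between each of tin1, tin2, tin3's own z axis and vertical below 0.1 rad and z of tin2 in the frame of crate between 0.033 and 0.044 m and x of tin2 in the frame of crate between -0.06 and 0.06 m and y of tin2 in the frame of crate between -0.11 and 0.11 m and z of tin3 in the frame of crate between 0.033 and 0.044 m and x of tin3 in the frame of crate between -0.06 and 0.06 m and y of tin3 in the frame of crate between -0.11 and 0.11 m), for 0.2 s.
3. every carton lies flat on the tins (all of step 2 and z of carton1 in the frame of crate between 0.058 and 0.07 m and x of carton1 in the frame of crate between -0.06 and 0.06 m and y of carton1 in the frame of crate between -0.11 and 0.11 m and angle between each of carton1, carton2's own z axis and vertical below 0.14 rad and z of carton2 in the frame of crate between 0.058 and 0.07 m and x of carton2 in the frame of crate between -0.06 and 0.06 m and y of carton2 in the frame of crate between -0.11 and 0.11 m), for 0.2 s.
4. the cover sits fully down and level on the crate's rim (z of cover in the frame of crate between 0.081 and 0.0885 m and x of cover in the frame of crate between -0.008 and 0.008 m and y of cover in the frame of crate between -0.008 and 0.008 m and angle between cover's own z axis and vertical below 0.03 rad and angle between the y axis of cover and the y axis of crate, either way round below 0.06 rad), for 0.2 s.
At the end, for the whole second after the job is handed in: Stones flat on the crate floor (5 mm, 0.08 rad); tins upright on them (base 33-44 mm above the bench, 0.1 rad); cartons flat on the tins (58-70 mm, 0.14 rad); cover centred within 8 mm, turned under 0.06 rad, down within 4 mm, level within 0.03 rad, released; all at rest (all of step 3 and all of step 4 and linear speed of each of stone1, stone2, tin1, tin2, tin3, carton1, carton2, cover below 0.02 m/s and contact force between cover and the fingers below 0.2 N); the robot touches nothing.
It fails at once if a bystander (tape roll, magnifier, small jar) is moved by more than 40 mm (distance of any of tape, loupe, jar from where it was at the start of the episode above 0.04 m).
It fails at once if a stone is dropped into the crate (falls free at more than 0.7 m/s, about 25 mm) ((linear speed of stone1 above 0.7 m/s and contact force between stone1 and the fingers below 0.1 N and horizontal distance between stone1 and crate below 0.12 m and height (world z) of stone1 below 0.12 m) or (linear speed of stone2 above 0.7 m/s and contact force between stone2 and the fingers below 0.1 N and horizontal distance between stone2 and crate below 0.12 m and height (world z) of stone2 below 0.12 m)).
Of tin1, tin2, tin3 only 2 to 3 are there at a start; the rules pass over those that are not, and their reading is None.
Of carton1, carton2 only 1 to 2 are there at a start; the rules pass over those that are not, and their reading is None.
At some moment in a run one of cover, carton1, carton2 may be knocked a few centimetres aside while the robot is not near it.
It also fails if it takes over 210 s, if anything falls off the work surface, if the arm or the gripper's body presses on something with over 40 N, if the wrist force passes 120 N, or if a joint passes its speed limit or range.

## Working session

There is one attempt and no reset: what is moved stays moved. The work goes in short steps, Python scripts to look and compute and a shell command to move; the robot and the scene stay as the last step left them, time stands still between calls to the robot, and variables do not carry over. Pictures are saved under pics/ and viewed, and the job is handed in when it is done.

```bash
ls; mkdir -p pics; python3 - <<'E'
from plant import r
import cv2,numpy as np
s=r.get_state();print({k:np.round(v,3) if not isinstance(v,dict) else v for k,v in s.items()})
for n in("scene","top"):
    d=r.snapshot(n);cv2.imwrite(f"pics/{n}0.png",d["img"][:,:,::-1]);np.savez(f"/tmp/{n}0.npz",**d)
    print(n,np.round(d["mtx"],1).tolist(),np.round(d["camera_from_world"],3).tolist())
E
```

```text
pics
{'clock': np.float64(0.0), 'q': array([-1.152,  0.69 , -0.195,  1.566,  0.157,  0.902, -0.215]), 'qd': array([-0.   ,  0.001, -0.002, -0.001, -0.001,  0.   , -0.   ]), 'joint_torque': array([-1.0000e-03, -5.2757e+01, -1.2670e+00, -1.5342e+01, -5.3000e-02,
        7.0000e-03,  0.0000e+00]), 'tool_pos': array([0.234, 0.579, 0.238]), 'eef_rot': array([ 0.587,  0.395, -0.396, -0.586]), 'contact_force': array([-0.165, -0.736, -0.184]), 'moment': array([0.036, 0.047, 0.007]), 'opening': np.float64(1.004)}
scene [[550.3, 0.0, 312.8], [0.0, 550.3, 238.2], [0.0, 0.0, 1.0]] [[0.629, 0.778, -0.009, -0.37], [0.54, -0.444, -0.715, -0.184], [-0.56, 0.445, -0.699, 1.503], [0.0, 0.0, 0.0, 1.0]]
top [[525.2, 0.0, 326.2], [0.0, 525.2, 238.7], [0.0, 0.0, 1.0]] [[-0.024, -0.999, 0.027, 0.063], [-0.988, 0.019, -0.151, 0.498], [0.15, -0.03, -0.988, 1.224], [0.0, 0.0, 0.0, 1.0]]
```

View pics/scene0.png

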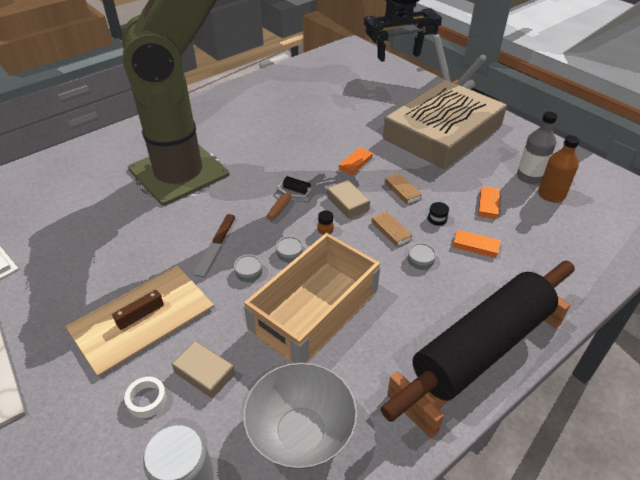

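View pics/top0.png

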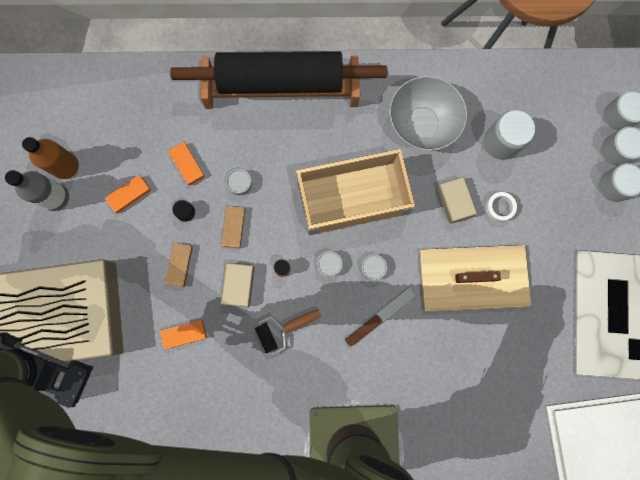

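The scene shows three tins: top view (239,181), (329,263) and (374,267). There are two stones at (238,284) and (457,199), and two brown cartons at (233,226) and (178,264). The crate is at (355,190) and the cover at (475,278). I'll measure them from the depth image.

```bash
cat > h.py <<'E'
import numpy as np,cv2
from plant import r
def pts(d):
    K=d["mtx"];T=d["camera_from_world"];Z=d["range_z"];v,u=np.mgrid[0:480,0:640]
    P=np.stack([(u-K[0,2])/K[0,0]*Z,(v-K[1,2])/K[1,1]*Z,Z],-1)
    W=(P-T[:3,3])@T[:3,:3]   # R^T (p-t)
    W[Z==0]=np.nan; return W
def onplane(d,uv,z):
    K=d["mtx"];T=d["camera_from_world"];R=T[:3,:3];c=-R.T@T[:3,3]
    uv=np.atleast_2d(np.asarray(uv,float))
    ray=np.c_[(uv[:,0]-K[0,2])/K[0,0],(uv[:,1]-K[1,2])/K[1,1],np.ones(len(uv))]@R
    return c+ray*((z-c[2])/ray[:,2])[:,None]
def top_rect(d,W,box,zlo,zhi,area_min=30):
    "components with height in band inside pixel box -> metric min-area rects (mm)"
    m=((W[...,2]>zlo)&(W[...,2]<zhi)).astype(np.uint8)
    b=np.zeros_like(m);x0,y0,x1,y1=box;b[y0:y1,x0:x1]=1;m&=b
    n,l,st,ce=cv2.connectedComponentsWithStats(m,connectivity=4);out=[]
    for i in range(1,n):
        if st[i,4]<area_min: continue
        P=W[l==i]; (c,s,a)=cv2.minAreaRect((P[:,:2]*1000).astype(np.float32))
        out.append((st[i,4],ce[i].round(0),np.round(c,1),np.round(s,1),round(a,1),round(float(np.median(P[:,2]))*1000,1)))
    return out
E
python3 - <<'E'
from h import *
d=dict(np.load("/tmp/top0.npz"));W=pts(d)
print("table z",np.nanmedian(W[200:240,420:440,2]),np.nanmedian(W[320:340,500:540,2]),np.nanmedian(W[220:240,120:150,2]))
for o in top_rect(d,W,(100,130,545,360),.010,.15): print(*o)
E
```

```text
table z 0.0011054808571471651 0.0013303648951316243 -3.95152150824735e-05
742 [431. 139.] [ 743.1 -201.7] [164.7  70.3] 89.7 28.3
1117 [507. 142.] [ 727.8 -395.8] [95.3 56.1] 70.1 92.9
725 [186. 163.] [700.6 395.2] [102.6  45.3] 29.8 18.1
3005 [358. 188.] [609.1 -16.6] [145.2 253.8] 11.1 76.6
512 [239. 181.] [649.8 263.6] [60.2 61.1] 49.4 24.3
778 [127. 193.] [625.5 536.5] [ 47.9 100.7] 35.0 17.5
1169 [457. 199.] [ 593.8 -273.4] [100.4  68.8] 16.4 33.2
409 [501. 206.] [ 575.6 -384.8] [71.8 70.4] 86.0 24.1
327 [183. 209.] [578.9 397. ] [45.2 45.4] 89.2 35.5
777 [233. 226.] [538.7 278.8] [ 46.3 101.5] 82.6 18.3
814 [178. 264.] [447.9 408.9] [ 47.2 100.1] 78.7 18.1
6523 [475. 278.] [ 400.8 -309.1] [150.1 262.9] 1.2 17.4
521 [329. 263.] [441.4  45.5] [59.9 61. ] 69.8 24.5
520 [374. 267.] [431.4 -60.6] [60.4 60.5] 85.6 24.7
1863 [109. 311.] [348.9 554.7] [219.6  31.3] 2.5 69.7
227 [282. 267.] [432.9 158.8] [37.4 36.5] 1.0 47.9
1212 [237. 285.] [395.9 266.3] [ 67.3 100.1] 83.0 32.4
953 [282. 330.] [295.2 143. ] [ 85.2 155. ] 25.0 26.1
362 [364. 330.] [282.4 -33.9] [ 21.8 103. ] 36.1 14.5
837 [183. 334.] [282.2 395.1] [ 45.  101.3] 13.5 18.0
```

```bash
cat >> h.py <<'E'
from scipy.spatial.transform import Rotation as Rn
def go(x,y,z,jaw=None):
    "print remaining shift (tool mm) after first turning to jaw angle (deg, mod 180), turn about tool y"
    s=r.get_state();R=Rn.from_quat(s["eef_rot"]).as_matrix();p=np.array(s["tool_pos"])
    cur=np.degrees(np.arctan2(R[1,0],R[0,0]));
    ty=0
    if jaw is not None:
        dz=(jaw-cur+90)%180-90
        ty=np.radians(dz)*np.sign(R[2,1])
    out=[]
    for t in ([ty,ty-np.sign(ty)*np.pi] if ty else [0]):
        R2=R@Rn.from_rotvec([0,t,0]).as_matrix()
        out.append((round(t,3),np.round(R2.T@(np.array([x,y,z])-p*1000),1).tolist()))
    tilt=np.degrees(np.arccos(-R[2,1])); 
    print("t",round(float(s["clock"]),2),"p",np.round(p*1000,1),"jaw",round(cur,1),"tilt",round(tilt,2),"open",round(float(s["opening"])*88.1,1),"F",np.round(s["contact_force"],1),"q",np.round(s["q"],2))
    R_=R
    print("turn_y, shift[x,y,z]:",out, "world dist",round(float(np.linalg.norm(np.array([x,y,z])-p*1000)),0))
E
python3 - <<'E'
from h import *
d=dict(np.load("/tmp/top0.npz"));W=pts(d)
for o in top_rect(d,W,(280,140,420,240),.085,.11): print(*o)
d2=dict(np.load("/tmp/scene0.npz"));W2=pts(d2)
for o in top_rect(d2,W2,(220,200,400,380),.085,.11): print("sc",*o)
for o in top_rect(d2,W2,(150,170,445,440),.010,.085): print("sc",*o)
print(np.round(W2[400:440:10,250:350:20,2],3))
go(395.9,266.3,120,83)
E
```

```text
1272 [356. 188.] [609.8 -17. ] [144.  252.8] 10.7 93.4
sc 1613 [311. 288.] [609.4 -13.5] [145.3 256.4] 11.0 90.3
sc 535 [174. 176.] [ 40.9 -26.2] [130.9  58.8] 54.8 26.9
sc 36 [205. 177.] [84.3 37.5] [23.4 33.5] 42.1 11.0
sc 471 [403. 187.] [449.2 411.7] [ 52.4 106. ] 80.0 15.3
sc 672 [288. 194.] [297.5 144.2] [ 87.4 157. ] 26.9 21.3
sc 896 [348. 198.] [397.5 268. ] [ 68.9 103.4] 82.8 28.8
sc 256 [437. 211.] [576.4 397.6] [37.3 53.1] 46.8 32.2
sc 296 [325. 221.] [436.2 161.2] [38.5 36.6] 54.0 39.5
sc 593 [391. 227.] [538.8 282. ] [ 48.2 104.3] 82.3 15.5
sc 172 [223. 227.] [281.7 -28.6] [22.1 94. ] 37.5 11.8
sc 502 [289. 247.] [441.6  47.6] [60.9 64.3] 71.4 21.3
sc 2610 [311. 272.] [553.8   4. ] [262.  110.3] 73.6 51.1
sc 522 [421. 254.] [650.4 266.6] [64.4 62.3] 81.7 21.2
sc 536 [247. 266.] [431.4 -58.5] [60.1 64.3] 55.1 21.2
sc 2857 [173. 302.] [ 400.  -249.6] [153.8 149.2] 1.6 14.0
sc 8246 [304. 372.] [709.9 -96. ] [272.6 368.9] 50.8 41.0
sc 1915 [203. 368.] [ 594.7 -270.9] [103.2  67.4] 16.3 29.8
sc 109 [417. 369.] [869.6  10.3] [ 4.5 29.6] 87.5 71.5
sc 331 [396. 384.] [862.8 -25.8] [20.7 31.8] 88.8 61.3
sc 295 [157. 394.] [ 587.  -362.5] [27.4 69.5] 62.8 20.9
sc 1151 [429. 409.] [920.9 -16.5] [62.  92.4] 28.6 49.8
sc 50 [386. 416.] [902.2 -98.7] [27.4  6.1] 10.9 80.4
[[0.062 0.024 0.01  0.013 0.024]
 [0.055 0.015 0.005 0.004 0.015]
 [0.047 0.01  0.002 0.003 0.012]
 [0.051 0.01  0.001 0.003 0.011]]
t 0.1 p [234.4 578.8 238. ] jaw 68.0 tilt 0.09 open 87.9 F [0.1 0.8 0.1] q [-1.15  0.69 -0.19  1.57  0.16  0.9  -0.22]
turn_y, shift[x,y,z]: [(np.float64(-0.263), [-290.3, 118.4, -198.4]), (np.float64(2.879), [290.3, 118.4, 198.4])] world dist 371.0
```

```bash
python3 -m inch '[[0,0,0,0,-0.088,0],[0,0,0,0,-0.088,0],[0,0,0,0,-0.087,0],[-32,0,-22,0,0,0],[-32,0,-22,0,0,0],[-32,0,-22,0,0,0],[-32,0,-22,0,0,0],[-32,0,-22,0,0,0],[-32,0,-22,0,0,0],[-32,0,-22,0,0,0],[-32,0,-22,0,0,0],[-32,0,-22,0,0,0]]' 88 60; python3 - <<'E'
from h import *
go(396.5,267,22,83)
E
```

```text
clock: 1.1
tool_pos: [0.3965, 0.2674, 0.2386]
eef_rot: [0.529, 0.469, -0.469, -0.529]
contact_force: [0.7, -0.6, 0.6]
opening: 0.998
t 1.1 p [396.5 267.4 238.6] jaw 83.0 tilt 0.03 open 87.9 F [ 0.7 -0.6  0.6] q [-0.48  0.51 -0.32  1.99  0.25  0.68  0.49]
turn_y, shift[x,y,z]: [(np.float64(0.001), [-0.4, 216.6, -0.1]), (np.float64(-3.141), [0.4, 216.6, 0.1])] world dist 217.0
```

```bash
python3 -m inch '[[0,40,0,0,0,0],[0,40,0,0,0,0],[0,40,0,0,0,0],[0,40,0,0,0,0],[0,30,0,0,0,0],[0,17,0,0,0,0],[0,9.6,0,0,0,0],[0,0,0,0,0,0]]' 88 60;  python3 -m inch '[[0,0,0,0,0,0],[0,0,0,0,0,0],[0,0,0,0,0,0],[0,0,0,0,0,0],[0,0,0,0,0,0],[0,0,0,0,0,0]]' 60 60; python3 - <<'E'
from h import *
go(396.5,267,22,83)
E
```

```text
clock: 1.77
tool_pos: [0.3952, 0.269, 0.0204]
eef_rot: [0.529, 0.468, -0.47, -0.529]
contact_force: [-0.4, 0.2, 0.3]
opening: 0.999
clock: 2.27
tool_pos: [0.3967, 0.2693, 0.0233]
eef_rot: [0.53, 0.469, -0.468, -0.529]
contact_force: [0.1, -0.9, 7.8]
opening: 0.741
t 2.27 p [396.7 269.3  23.3] jaw 83.0 tilt 0.09 open 65.3 F [ 0.1 -0.9  7.8] q [-0.66  0.91 -0.06  2.14  0.44  0.1   0.32]
turn_y, shift[x,y,z]: [(np.float64(-0.0), [-2.3, 1.3, -0.1]), (np.float64(3.141), [2.3, 1.3, 0.1])] world dist 3.0
```

```bash
python3 -m inch '[[0,-10,0,0,0,0],[0,-25,0,0,0,0],[0,-35,0,0,0,0],[0,-35,0,0,0,0],[0,-35,0,0,0,0],[0,-30,0,0,0,0]]' 40 60; python3 - <<'E'
from h import *
import h
from math import *
a=radians(10.8);c=np.array([609.7,-16]);
for y in(53,-53):
    t=c+y*np.array([-sin(a),cos(a)]);print(y,t);go(t[0],t[1],190,10.8)
d=r.snapshot("top");cv2.imwrite("pics/top1.png",d["img"][:,:,::-1])
E
```

```text
clock: 2.77
tool_pos: [0.3957, 0.2689, 0.1948]
eef_rot: [0.529, 0.469, -0.468, -0.529]
contact_force: [0.9, 0.6, -5.3]
opening: 0.742
53 [599.76879033  36.06122429]
t 2.77 p [395.7 268.9 194.8] jaw 83.0 tilt 0.03 open 65.4 F [ 0.9  0.6 -5.3] q [-0.5   0.58 -0.3   2.04  0.32  0.56  0.43]
turn_y, shift[x,y,z]: [(np.float64(1.261), [156.8, 4.9, -267.0]), (np.float64(-1.881), [-156.8, 4.9, 267.0])] world dist 310.0
-53 [619.63120967 -68.06122429]
t 2.77 p [395.7 268.9 194.8] jaw 83.0 tilt 0.03 open 65.4 F [ 0.9  0.6 -5.3] q [-0.5   0.58 -0.3   2.04  0.32  0.56  0.43]
turn_y, shift[x,y,z]: [(np.float64(1.261), [156.8, 4.8, -373.0]), (np.float64(-1.881), [-156.8, 4.8, 373.0])] world dist 405.0
```

View pics/top1.png

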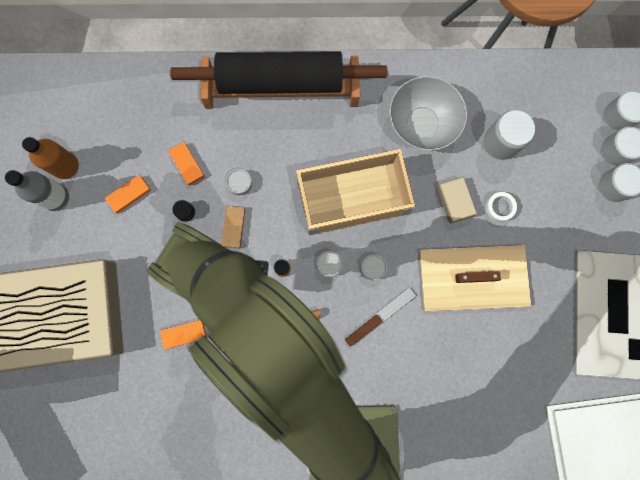

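The stone is lifted, with the wrist force showing about 5.4 N. The arm covers its old spot in the picture and everything else is where it was. Next I turn and move over the crate.

```bash
python3 -m inch '[[0,0,0,0,0.115,0],[0,0,0,0,0.115,0],[0,0,0,0,0.115,0],[0,0,0,0,0.115,0],[0,0,0,0,0.115,0],[0,0,0,0,0.115,0],[0,0,0,0,0.115,0],[0,0,0,0,0.114,0],[0,0,0,0,0.114,0],[0,0,0,0,0.114,0],[0,0,0,0,0.114,0]]'; python3 -m inch '[[17,0,-29,0,0,0],[17,0,-29,0,0,0],[18,0,-30,0,0,0],[18,0,-30,0,0,0],[18,0,-30,0,0,0],[18,0,-30,0,0,0],[17,0,-30,0,0,0],[17,0,-30,0,0,0],[17,0,-29,0,0,0],[0,0,0,0,0,0]]';python3 - <<'E'
from h import *
go(599.8,36,190,10.8)
E
```

```text
clock: 3.73
tool_pos: [0.3953, 0.269, 0.1922]
eef_rot: [0.704, 0.064, -0.065, -0.704]
contact_force: [-0.1, 0.7, -4.3]
opening: 0.738
clock: 4.57
tool_pos: [0.6043, 0.0272, 0.1924]
eef_rot: [0.707, 0.064, -0.061, -0.702]
contact_force: [0.6, -1.7, -4.8]
opening: 0.737
t 4.57 p [604.3  27.2 192.4] jaw 10.2 tilt 0.45 open 64.9 F [ 0.6 -1.7 -4.8] q [-0.13  0.71  0.01  1.69 -0.    0.74  0.06]
turn_y, shift[x,y,z]: [(np.float64(-0.01), [-2.8, 2.3, 9.5]), (np.float64(3.131), [2.8, 2.3, -9.5])] world dist 10.0
```

```bash
python3 -m inch '[[0,0,0,0,0,0],[0,0,0,0,0,0],[0,0,0,0,0,0]]';python3 - <<'E'
from h import *
go(599.8,36,190,10.8)
d=r.snapshot("scene");cv2.imwrite("pics/s2.png",d["img"][:,:,::-1])
E
```

```text
clock: 4.82
tool_pos: [0.5989, 0.0381, 0.1918]
eef_rot: [-0.703, -0.066, 0.068, 0.704]
contact_force: [0.1, -0.1, -3.5]
opening: 0.739
t 4.82 p [598.9  38.1 191.8] jaw 10.9 tilt 0.14 open 65.1 F [ 0.1 -0.1 -3.5] q [-0.14  0.71  0.    1.7  -0.    0.74  0.05]
turn_y, shift[x,y,z]: [(np.float64(0.002), [0.5, 1.8, -2.3]), (np.float64(-3.14), [-0.5, 1.8, 2.3])] world dist 3.0
```

View pics/s2.png

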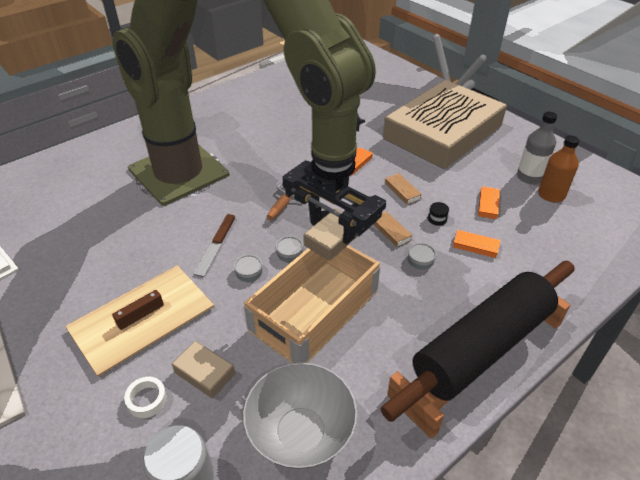

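```bash
python3 -m inch '[[0.5,20,-2,0,0,0],[0,30,0,0,0,0],[0,30,0,0,0,0],[0,30,0,0,0,0],[0,20,0,0,0,0],[0,10,0,0,0,0],[0,8,0,0,0,0],[0,6,0,0,0,0],[0,4,0,0,0,0],[0,0,0,0,0,0],[0,0,0,0,0,0]]';python3 - <<'E'
from h import *
go(599.8,36,32,10.8)
E
```

```text
clock: 5.78
tool_pos: [0.6018, 0.0347, 0.0349]
eef_rot: [-0.704, -0.067, 0.066, 0.704]
contact_force: [-0.1, 0.3, -3.8]
opening: 0.739
t 5.78 p [601.8  34.7  34.9] jaw 10.8 tilt 0.08 open 65.1 F [-0.1  0.3 -3.8] q [-0.13  0.95 -0.    1.77  0.    0.42  0.05]
turn_y, shift[x,y,z]: [(np.float64(-0.0), [-1.7, 2.9, 1.7]), (np.float64(3.141), [1.7, 2.9, -1.7])] world dist 4.0
```

Down 3 mm more, then open modestly.

```bash
python3 -m inch '[[-1.5,2,1,0,0,0],[0,0.5,0,0,0,0],[0,0,0,0,0,0],[0,0,0,0,0,0]]';python3 -m inch '[[0,0,0,0,0,0],[0,0,0,0,0,0],[0,0,0,0,0,0],[0,0,0,0,0,0]]' 76;python3 - <<'E'
from h import *
go(599.8,36,190,10.8)
E
python3 -m inch '[[0,-10,0,0,0,0],[0,-25,0,0,0,0],[0,-40,0,0,0,0],[0,-40,0,0,0,0],[0,-30,0,0,0,0],[0,-15,0,0,0,0]]'; python3 - <<'E'
from h import *
go(594.5,-272.2,190,106.4)
E
```

```text
clock: 6.12
tool_pos: [0.5996, 0.0353, 0.0319]
eef_rot: [-0.704, -0.066, 0.066, 0.704]
contact_force: [-0.3, 0.5, -5.4]
opening: 0.739
clock: 6.45
tool_pos: [0.5949, 0.0344, 0.0325]
eef_rot: [0.704, 0.063, -0.07, -0.704]
contact_force: [-9.7, -0.1, 11.5]
opening: 0.858
t 6.45 p [594.9  34.4  32.5] jaw 10.8 tilt 0.53 open 75.6 F [-9.7 -0.1 11.5] q [-0.13  0.95 -0.    1.78  0.    0.42  0.05]
turn_y, shift[x,y,z]: [(np.float64(-0.0), [3.7, -157.6, 0.7]), (np.float64(3.141), [-3.7, -157.6, -0.7])] world dist 158.0
clock: 6.95
tool_pos: [0.6028, 0.0354, 0.1973]
eef_rot: [-0.704, -0.07, 0.063, 0.704]
contact_force: [-0.6, -0.5, 0.7]
opening: 0.861
t 6.95 p [602.8  35.4 197.3] jaw 10.7 tilt 0.58 open 75.9 F [-0.6 -0.5  0.7] q [-0.14  0.7   0.    1.69 -0.    0.74  0.06]
turn_y, shift[x,y,z]: [(np.float64(1.472), [292.8, 6.8, -94.9]), (np.float64(-1.67), [-292.8, 6.8, 94.9])] world dist 308.0
```

```bash
python3 -m inch '[[0,0,0,0,0.123,0],[0,0,0,0,0.123,0],[0,0,0,0,0.123,0],[0,0,0,0,0.123,0],[0,0,0,0,0.123,0],[0,0,0,0,0.123,0],[0,0,0,0,0.123,0],[0,0,0,0,0.123,0],[0,0,0,0,0.122,0],[0,0,0,0,0.122,0],[0,0,0,0,0.122,0],[0,0,0,0,0.122,0]]' 88;python3 -m inch '[[20,0,-6,0,0,0],[36,0,-12,0,0,0],[38,0,-12,0,0,0],[38,0,-12,0,0,0],[38,0,-12,0,0,0],[38,0,-12,0,0,0],[36,0,-12,0,0,0],[26,0,-9,0,0,0],[14,0,-5,0,0,0],[9,0,-3,0,0,0],[0,0,0,0,0,0]]'; python3 - <<'E'
from h import *
go(594.5,-272.2,190,106.4)
d=r.snapshot("top");cv2.imwrite("pics/top3.png",d["img"][:,:,::-1]);W=pts(d)
for o in top_rect(d,W,(280,140,420,240),.028,.05,100): print(*o)
for o in top_rect(d,W,(280,140,420,240),.088,.1,100): print(*o)
E
```

```text
clock: 7.95
tool_pos: [0.6007, 0.0356, 0.1928]
eef_rot: [-0.564, 0.424, -0.426, 0.566]
contact_force: [-0.0, 0.3, 0.5]
opening: 0.997
clock: 8.87
tool_pos: [0.5914, -0.2742, 0.1921]
eef_rot: [-0.566, 0.423, -0.424, 0.566]
contact_force: [-0.8, 0.2, -0.1]
opening: 0.998
t 8.87 p [ 591.4 -274.2  192.1] jaw -73.7 tilt 0.09 open 87.9 F [-0.8  0.2 -0.1] q [ 0.16  0.81  0.38  1.54 -0.37  0.86 -0.6 ]
turn_y, shift[x,y,z]: [(np.float64(-0.001), [-1.0, 2.1, 3.5]), (np.float64(3.14), [1.0, 2.1, -3.5])] world dist 4.0
321 [363. 172.] [665.4 -31.5] [260.7 105. ] 74.6 39.0
1111 [332. 198.] [600.4  35.7] [67.2 99.8] 10.8 39.1
119 [347. 224.] [534.5  -0.9] [  2.6 191.8] 11.4 39.3
1183 [356. 188.] [609.6 -17.2] [142.8 252.4] 11.1 93.5
```

View pics/top3.png

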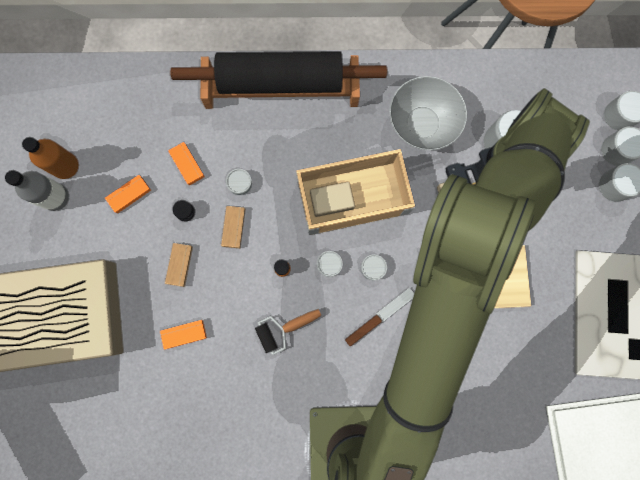

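Stone one lies flat at pixel (332,198), within 1 mm of its target. Now the second stone.

```bash
python3 -m inch '[[-1,25,3.5,0,0,0],[0,35,0,0,0,0],[0,35,0,0,0,0],[0,35,0,0,0,0],[0,20,0,0,0,0],[0,12,0,0,0,0],[0,8,0,0,0,0],[0,0,0,0,0,0],[0,0,0,0,0,0]]';  python3 - <<'E'
from h import *
go(594.5,-272.2,22,106.4)
E
python3 -m inch '[[0,0,0,0,0,0],[0,0,0,0,0,0],[0,0,0,0,0,0],[0,0,0,0,0,0],[0,0,0,0,0,0],[0,0,0,0,0,0]]' 40 60; python3 -m inch '[[0,-10,0,0,0,0],[0,-25,0,0,0,0],[0,-35,0,0,0,0],[0,-35,0,0,0,0],[0,-35,0,0,0,0],[0,-20,0,0,0,0],[0,-10,0,0,0,0],[0,0,0,0,0,0]]'; python3 - <<'E'
from h import *
go(619.7,-69,190,10.8)
E
```

```text
clock: 9.67
tool_pos: [0.5954, -0.2701, 0.0226]
eef_rot: [-0.566, 0.423, -0.424, 0.567]
contact_force: [0.2, -0.2, -0.1]
opening: 1.0
t 9.67 p [ 595.4 -270.1   22.6] jaw -73.5 tilt 0.1 open 88.1 F [ 0.2 -0.2 -0.1] q [ 0.21  1.03  0.27  1.61 -0.45  0.56 -0.54]
turn_y, shift[x,y,z]: [(np.float64(0.002), [1.7, 0.6, -1.5]), (np.float64(-3.14), [-1.7, 0.6, 1.5])] world dist 2.0
clock: 10.17
tool_pos: [0.5948, -0.2708, 0.0226]
eef_rot: [-0.566, 0.423, -0.424, 0.567]
contact_force: [-1.6, 0.4, 5.9]
opening: 0.737
clock: 10.83
tool_pos: [0.5949, -0.271, 0.1935]
eef_rot: [-0.566, 0.422, -0.424, 0.567]
contact_force: [-0.1, 0.3, -6.4]
opening: 0.739
t 10.83 p [ 594.9 -271.   193.5] jaw -73.6 tilt 0.17 open 65.1 F [-0.1  0.3 -6.4] q [ 0.16  0.81  0.39  1.54 -0.37  0.86 -0.61]
turn_y, shift[x,y,z]: [(np.float64(-1.473), [62.2, 3.3, 193.8]), (np.float64(1.669), [-62.2, 3.3, -193.8])] world dist 204.0
```

```bash
python3 -m inch '[[0,0,0,0,-0.123,0],[0,0,0,0,-0.123,0],[0,0,0,0,-0.123,0],[0,0,0,0,-0.123,0],[0,0,0,0,-0.123,0],[0,0,0,0,-0.123,0],[0,0,0,0,-0.123,0],[0,0,0,0,-0.123,0],[0,0,0,0,-0.123,0],[0,0,0,0,-0.122,0],[0,0,0,0,-0.122,0],[0,0,0,0,-0.122,0]]';python3 -m inch '[[6,0,20,0,0,0],[11,0,35,0,0,0],[11,0,35,0,0,0],[11,0,35,0,0,0],[11,0,31,0,0,0],[6,0,20,0,0,0],[4,0,12,0,0,0],[2,0,6,0,0,0],[0,0,0,0,0,0]]'; python3 - <<'E'
from h import *
go(619.7,-69,33,10.8)
E
```

```text
clock: 11.83
tool_pos: [0.5924, -0.2697, 0.1885]
eef_rot: [-0.703, -0.067, 0.071, 0.705]
contact_force: [0.2, 0.3, -5.7]
opening: 0.738
clock: 12.58
tool_pos: [0.618, -0.0675, 0.1902]
eef_rot: [-0.704, -0.066, 0.068, 0.704]
contact_force: [-0.2, 0.2, -5.9]
opening: 0.742
t 12.58 p [618.  -67.5 190.2] jaw 10.9 tilt 0.15 open 65.3 F [-0.2  0.2 -5.9] q [ 0.04  0.74 -0.01  1.63  0.01  0.78  0.22]
turn_y, shift[x,y,z]: [(np.float64(0.002), [1.7, 157.2, -2.0]), (np.float64(-3.139), [-1.7, 157.2, 2.0])] world dist 157.0
```

```bash
python3 -m inch '[[1.5,20,-2,0,0,0],[0,30,0,0,0,0],[0,30,0,0,0,0],[0,30,0,0,0,0],[0,20,0,0,0,0],[0,10,0,0,0,0],[0,8,0,0,0,0],[0,5,0,0,0,0],[0,3,0,0,0,0],[0,0,0,0,0,0],[0,0,0,0,0,0]]';python3 - <<'E'
from h import *
go(619.7,-69,32,10.8)
E
```

```text
clock: 13.5
tool_pos: [0.6214, -0.0704, 0.0366]
eef_rot: [0.704, 0.067, -0.066, -0.704]
contact_force: [0.1, -0.5, -6.0]
opening: 0.742
t 13.5 p [621.4 -70.4  36.6] jaw 10.8 tilt 0.11 open 65.4 F [ 0.1 -0.5 -6. ] q [ 0.04  0.96 -0.01  1.69  0.01  0.48  0.21]
turn_y, shift[x,y,z]: [(np.float64(0.0), [-1.4, 4.6, 1.7]), (np.float64(-3.141), [1.4, 4.6, -1.7])] world dist 5.0
```

```bash
python3 -m inch '[[-1.4,3,1.5,0,0,0],[0,1.5,0,0,0,0],[0,0,0,0,0,0],[0,0,0,0,0,0]]';python3 -m inch '[[0,0,0,0,0,0],[0,0,0,0,0,0],[0,0,0,0,0,0],[0,0,0,0,0,0]]' 76;python3 - <<'E'
from h import *
go(619.7,-69,32,10.8)
E
python3 -m inch '[[0,-10,0,0,0,0],[0,-25,0,0,0,0],[0,-35,0,0,0,0],[0,-30,0,0,0,0],[0,-20,0,0,0,0],[0,-10,0,0,0,0],[0,0,0,0,0,0]]'; python3 - <<'E'
from h import *
go(650.3,265,160,80)
d=r.snapshot("top");cv2.imwrite("pics/top4.png",d["img"][:,:,::-1]);W=pts(d)
E
```

```text
clock: 13.83
tool_pos: [0.619, -0.0688, 0.0313]
eef_rot: [-0.704, -0.067, 0.067, 0.704]
contact_force: [-0.4, -0.2, -6.3]
opening: 0.743
clock: 14.17
tool_pos: [0.6189, -0.069, 0.0315]
eef_rot: [0.704, 0.067, -0.067, -0.704]
contact_force: [-2.0, -0.3, -1.0]
opening: 0.806
t 14.17 p [618.9 -69.   31.5] jaw 10.8 tilt 0.0 open 71.0 F [-2.  -0.3 -1. ] q [ 0.04  0.97 -0.01  1.7   0.01  0.47  0.21]
turn_y, shift[x,y,z]: [(np.float64(0.001), [0.8, -0.5, -0.1]), (np.float64(-3.141), [-0.8, -0.5, 0.1])] world dist 1.0
clock: 14.75
tool_pos: [0.6215, -0.0692, 0.1647]
eef_rot: [0.704, 0.069, -0.064, -0.704]
contact_force: [0.1, 0.2, -0.2]
opening: 0.86
t 14.75 p [621.5 -69.2 164.7] jaw 10.8 tilt 0.43 open 75.8 F [ 0.1  0.2 -0.2] q [ 0.04  0.77 -0.01  1.65  0.01  0.71  0.22]
turn_y, shift[x,y,z]: [(np.float64(-1.208), [334.1, 4.8, 29.7]), (np.float64(1.934), [-334.1, 4.8, -29.7])] world dist 335.0
```

View pics/top4.png

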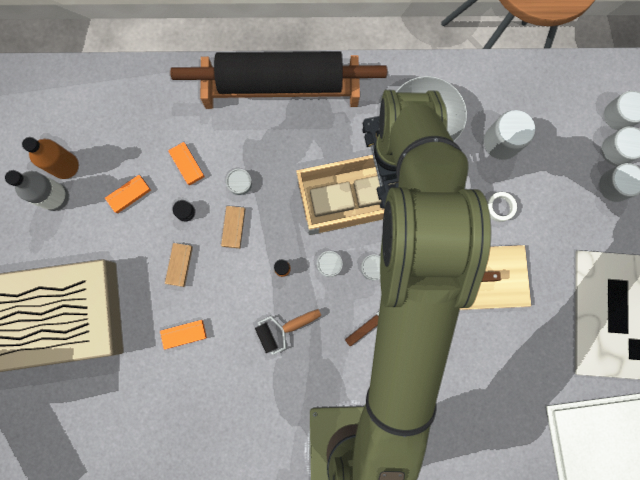

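The second stone is in, at pixel (370,192), and the other things are unmoved. Next is tin1.

```bash
python3 -m inch '[[0,0,0,0,-0.121,0],[0,0,0,0,-0.121,0],[0,0,0,0,-0.121,0],[0,0,0,0,-0.121,0],[0,0,0,0,-0.121,0],[0,0,0,0,-0.121,0],[0,0,0,0,-0.121,0],[0,0,0,0,-0.121,0],[0,0,0,0,-0.12,0],[0,0,0,0,-0.12,0]]' 88 40;python3 -m inch '[[20,0,2,0,0,0],[36,0,3,0,0,0],[38,0,4,0,0,0],[38,0,4,0,0,0],[38,0,4,0,0,0],[38,0,4,0,0,0],[38,0,3,0,0,0],[36,0,2,0,0,0],[26,0,2,0,0,0],[16,0,1,0,0,0],[10,0,1,0,0,0],[0,0,0,0,0,0]]'; python3 - <<'E'
from h import *
go(650.3,265,5,80)
d=r.snapshot("top");cv2.imwrite("pics/top5.png",d["img"][:,:,::-1]);W=pts(d)
for o in top_rect(d,W,(290,160,410,230),.032,.05,100): print(*o)
E
```

```text
clock: 15.63
tool_pos: [0.6179, -0.0688, 0.1592]
eef_rot: [-0.539, -0.456, 0.457, 0.541]
contact_force: [0.4, -0.6, -0.2]
opening: 1.001
clock: 16.63
tool_pos: [0.6457, 0.2682, 0.1593]
eef_rot: [-0.54, -0.455, 0.456, 0.542]
contact_force: [-0.2, 0.7, -0.3]
opening: 1.0
t 16.63 p [645.7 268.2 159.3] jaw 80.2 tilt 0.17 open 88.1 F [-0.2  0.7 -0.3] q [-0.31  0.89 -0.31  1.38  0.3   0.92  0.71]
turn_y, shift[x,y,z]: [(np.float64(0.004), [-2.5, 154.3, -5.6]), (np.float64(-3.137), [2.5, 154.3, 5.6])] world dist 154.0
107 [362. 166.] [679.6 -43.9] [  3.1 144.6] 11.2 40.8
1081 [376. 189.] [620.6 -73.9] [ 66.5 100.5] 11.1 39.1
417 [344. 195.] [605.3   7.4] [66.6 44.8] 14.2 38.9
```

```bash
python3 -m inch '[[-2.5,20,-5.5,0,0,0],[0,35,0,0,0,0],[0,35,0,0,0,0],[0,30,0,0,0,0],[0,17,0,0,0,0],[0,10,0,0,0,0],[0,6,0,0,0,0],[0,0,0,0,0,0],[0,0,0,0,0,0]]';  python3 - <<'E'
from h import *
go(650.3,265,6,80)
E
```

```text
clock: 17.43
tool_pos: [0.6532, 0.262, 0.0095]
eef_rot: [0.542, 0.455, -0.454, -0.541]
contact_force: [0.3, 0.1, 0.0]
opening: 0.994
t 17.43 p [653.2 262.    9.5] jaw 80.0 tilt 0.13 open 87.6 F [0.3 0.1 0. ] q [-0.32  1.09 -0.25  1.42  0.36  0.68  0.67]
turn_y, shift[x,y,z]: [(np.float64(0.0), [2.4, 3.5, 3.4]), (np.float64(-3.141), [-2.4, 3.5, -3.4])] world dist 5.0
```

```bash
python3 -m inch '[[2,3,3,0,0,0],[0,0,0,0,0,0],[0,0,0,0,0,0]]';  python3 - <<'E'
from h import *
go(650.3,265,6,80)
E
python3 -m inch '[[0,0,0,0,0,0],[0,0,0,0,0,0],[0,0,0,0,0,0],[0,0,0,0,0,0],[0,0,0,0,0,0],[0,0,0,0,0,0]]' 30 30
python3 -m inch '[[0,-10,0,0,0,0],[0,-25,0,0,0,0],[0,-35,0,0,0,0],[0,-35,0,0,0,0],[0,-25,0,0,0,0],[0,-15,0,0,0,0],[0,-10,0,0,0,0],[0,0,0,0,0,0]]'; python3 - <<'E'
from h import *
from math import *
a=radians(10.9);c=np.array([609.7,-16.5]);
for y in(70,0,-70):
    t=c+y*np.array([-sin(a),cos(a)]);print(y,t)
go(596.5,52.2,160,10.8)
E
```

```text
clock: 17.68
tool_pos: [0.6496, 0.2651, 0.0061]
eef_rot: [-0.541, -0.455, 0.454, 0.541]
contact_force: [0.3, 0.7, 0.7]
opening: 1.001
t 17.68 p [649.6 265.1   6.1] jaw 80.1 tilt 0.08 open 88.2 F [0.3 0.7 0.7] q [-0.33  1.09 -0.25  1.42  0.36  0.67  0.66]
turn_y, shift[x,y,z]: [(np.float64(0.001), [0.0, 0.1, -0.7]), (np.float64(-3.14), [-0.0, 0.1, 0.7])] world dist 1.0
clock: 18.18
tool_pos: [0.6497, 0.2646, 0.0053]
eef_rot: [-0.541, -0.455, 0.454, 0.542]
contact_force: [-0.4, -0.5, 0.6]
opening: 0.698
clock: 18.85
tool_pos: [0.6507, 0.2647, 0.1629]
eef_rot: [0.542, 0.456, -0.453, -0.541]
contact_force: [-0.7, 0.6, -0.9]
opening: 0.693
70 [596.46331899  52.23710989]
0 [609.7 -16.5]
-70 [622.93668101 -85.23710989]
t 18.85 p [650.7 264.7 162.9] jaw 80.0 tilt 0.23 open 61.1 F [-0.7  0.6 -0.9] q [-0.3   0.89 -0.31  1.37  0.3   0.92  0.71]
turn_y, shift[x,y,z]: [(np.float64(1.208), [-93.0, 2.3, -198.6]), (np.float64(-1.933), [93.0, 2.3, 198.6])] world dist 219.0
```

```bash
python3 -m inch '[[0,0,0,0,0.121,0],[0,0,0,0,0.121,0],[0,0,0,0,0.121,0],[0,0,0,0,0.121,0],[0,0,0,0,0.121,0],[0,0,0,0,0.121,0],[0,0,0,0,0.121,0],[0,0,0,0,0.121,0],[0,0,0,0,0.12,0],[0,0,0,0,0.12,0]]';python3 -m inch '[[-9,0,-18,0,0,0],[-15,0,-33,0,0,0],[-16,0,-34,0,0,0],[-16,0,-34,0,0,0],[-16,0,-34,0,0,0],[-10,0,-23,0,0,0],[-7,0,-14,0,0,0],[-4,0,-8,0,0,0],[0,0,0,0,0,0],[0,0,0,0,0,0]]'; python3 - <<'E'
from h import *
go(596.5,52.2,44,10.8)
E
```

```text
clock: 19.68
tool_pos: [0.6483, 0.2637, 0.1582]
eef_rot: [0.705, 0.063, -0.066, -0.704]
contact_force: [0.4, 0.2, -1.9]
opening: 0.698
clock: 20.52
tool_pos: [0.5952, 0.0533, 0.1595]
eef_rot: [-0.704, -0.067, 0.067, 0.704]
contact_force: [-0.2, 1.1, -1.5]
opening: 0.697
t 20.52 p [595.2  53.3 159.5] jaw 10.9 tilt 0.08 open 61.4 F [-0.2  1.1 -1.5] q [-0.16  0.75 -0.02  1.73  0.02  0.66  0.01]
turn_y, shift[x,y,z]: [(np.float64(0.001), [1.2, 115.5, -1.4]), (np.float64(-3.141), [-1.2, 115.5, 1.4])] world dist 115.0
```

```bash
python3 -m inch '[[1,15,-1,0,0,0],[0,25,0,0,0,0],[0,25,0,0,0,0],[0,20,0,0,0,0],[0,12,0,0,0,0],[0,8,0,0,0,0],[0,5,0,0,0,0],[0,2,0,0,0,0],[0,0,0,0,0,0],[0,0,0,0,0,0]]'; python3 - <<'E'
from h import *
go(596.5,52.2,44.5,10.8)
E
```

```text
clock: 21.35
tool_pos: [0.5973, 0.0518, 0.049]
eef_rot: [-0.704, -0.067, 0.066, 0.704]
contact_force: [-0.0, 0.5, -1.8]
opening: 0.696
t 21.35 p [597.3  51.8  49. ] jaw 10.8 tilt 0.1 open 61.3 F [-0.   0.5 -1.8] q [-0.15  0.92 -0.02  1.77  0.03  0.44 -0.  ]
turn_y, shift[x,y,z]: [(np.float64(0.001), [-0.7, 4.5, 0.6]), (np.float64(-3.141), [0.7, 4.5, -0.6])] world dist 5.0
```

Lower 4 mm, release, rise, then go to tin2 (441.5, 46.5) without turning.

```bash
python3 -m inch '[[-0.7,2.5,0.5,0,0,0],[0,1.5,0,0,0,0],[0,0,0,0,0,0],[0,0,0,0,0,0]]';python3 -m inch '[[0,0,0,0,0,0],[0,0,0,0,0,0],[0,0,0,0,0,0],[0,0,0,0,0,0]]' 76
python3 -m inch '[[0,-10,0,0,0,0],[0,-25,0,0,0,0],[0,-35,0,0,0,0],[0,-25,0,0,0,0],[0,-13,0,0,0,0],[0,-7,0,0,0,0],[0,0,0,0,0,0]]'; python3 - <<'E'
from h import *
go(441.7,46.5,160,10.8)
E
```

```text
clock: 21.68
tool_pos: [0.5958, 0.0519, 0.0443]
eef_rot: [-0.704, -0.067, 0.067, 0.704]
contact_force: [0.8, 0.0, -1.7]
opening: 0.692
clock: 22.02
tool_pos: [0.596, 0.0519, 0.0443]
eef_rot: [-0.704, -0.067, 0.067, 0.704]
contact_force: [-0.0, -0.2, 0.7]
opening: 0.86
clock: 22.6
tool_pos: [0.5968, 0.052, 0.1612]
eef_rot: [-0.704, -0.068, 0.065, 0.704]
contact_force: [0.3, -0.1, 0.5]
opening: 0.862
t 22.6 p [596.8  52.  161.2] jaw 10.8 tilt 0.2 open 75.9 F [ 0.3 -0.1  0.5] q [-0.15  0.75 -0.02  1.73  0.02  0.66  0.01]
turn_y, shift[x,y,z]: [(np.float64(0.0), [-153.4, 0.7, 23.7]), (np.float64(-3.141), [153.4, 0.7, -23.7])] world dist 155.0
```

```bash
python3 -m inch '[[-18,0,3,0,0,0],[-35,0,5,0,0,0],[-38,0,6,0,0,0],[-30,0,5,0,0,0],[-18,0,3,0,0,0],[-9,0,2,0,0,0],[-5,0,0,0,0,0],[0,0,0,0,0,0],[0,0,0,0,0,0]]' 86; python3 - <<'E'
from h import *
go(441.7,46.5,6,10.8)
d=r.snapshot("scene");cv2.imwrite("pics/s6.png",d["img"][:,:,::-1]);W=pts(d)
E
```

```text
clock: 23.35
tool_pos: [0.4416, 0.0467, 0.1588]
eef_rot: [-0.704, -0.067, 0.067, 0.704]
contact_force: [0.2, -1.2, -0.6]
opening: 0.971
t 23.35 p [441.6  46.7 158.8] jaw 10.8 tilt 0.01 open 85.5 F [ 0.2 -1.2 -0.6] q [-0.2   0.61 -0.01  2.18  0.02  0.35 -0.04]
turn_y, shift[x,y,z]: [(np.float64(0.0), [0.1, 152.8, -0.3]), (np.float64(-3.141), [-0.1, 152.8, 0.3])] world dist 153.0
```

View pics/s6.png

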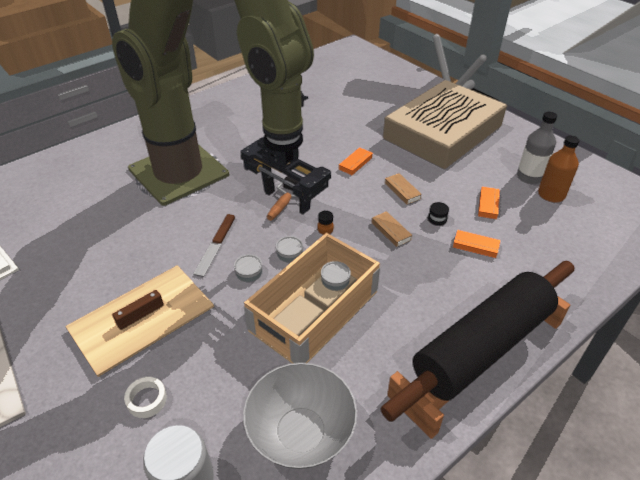

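Body width of 187 mm along the jaws would meet the crate wall at tin2, so I turn the jaws to about 72° first.

```bash
python3 -m inch '[[0,10,0,0,-0.119,0],[0,10,0,0,-0.119,0],[0,10,0,0,-0.119,0],[0,10,0,0,-0.119,0],[0,0,0,0,-0.119,0],[0,0,0,0,-0.119,0],[0,0,0,0,-0.119,0],[0,0,0,0,-0.119,0],[0,0,0,0,-0.119,0],[0,0,0,0,0,0]]' 88; python3 - <<'E'
from h import *
go(441.7,46.5,10,72)
E
```

```text
clock: 24.23
tool_pos: [0.4422, 0.0467, 0.1188]
eef_rot: [0.571, 0.418, -0.417, -0.571]
contact_force: [0.0, -0.7, -0.5]
opening: 0.997
t 24.23 p [442.2  46.7 118.8] jaw 72.3 tilt 0.07 open 87.9 F [ 0.  -0.7 -0.5] q [-0.08  0.7  -0.21  2.2   0.5   0.29  0.55]
turn_y, shift[x,y,z]: [(np.float64(0.006), [-0.4, 108.8, 0.5]), (np.float64(-3.136), [0.4, 108.8, -0.5])] world dist 109.0
```

```bash
python3 -m inch '[[0,20,0,0,0,0],[0,30,0,0,0,0],[0,25,0,0,0,0],[0,15,0,0,0,0],[0,10,0,0,0,0],[0,6,0,0,0,0],[0,3,0,0,0,0],[0,0,0,0,0,0],[0,0,0,0,0,0]]'; python3 - <<'E'
from h import *
go(441.7,46.5,10,72)
E
```

```text
clock: 24.98
tool_pos: [0.4437, 0.0463, 0.0243]
eef_rot: [-0.572, -0.415, 0.418, 0.572]
contact_force: [-0.9, 0.2, 0.2]
opening: 0.997
t 24.98 p [443.7  46.3  24.3] jaw 72.1 tilt 0.24 open 87.9 F [-0.9  0.2  0.2] q [-0.18  0.9  -0.05  2.23  1.27  0.04 -0.22]
turn_y, shift[x,y,z]: [(np.float64(0.002), [-0.3, 14.3, 2.0]), (np.float64(-3.14), [0.3, 14.3, -2.0])] world dist 14.0
```

The wrist joint 6 is at its lower limit here (q6=0.04), so I tilt the tool slightly about the jaw axis, tip toward the base.

```bash
python3 -m inch '[[0,-10,0,0,0,0],[0,0,0,0.05,0,0],[0,0,0,0.05,0,0],[0,0,0,0,0,0],[0,0,0,0,0,0]]'; python3 - <<'E'
from h import *
go(441.7,46.5,8,72)
E
```

```text
clock: 25.4
tool_pos: [0.4444, 0.0455, 0.0338]
eef_rot: [-0.545, -0.394, 0.435, 0.598]
contact_force: [-0.7, 0.4, 0.5]
opening: 0.997
t 25.4 p [444.4  45.5  33.8] jaw 71.9 tilt 5.43 open 87.8 F [-0.7  0.4  0.5] q [ 0.11  0.92 -0.47  2.13  0.98  0.4   0.09]
turn_y, shift[x,y,z]: [(np.float64(-0.002), [0.2, 26.0, 0.4]), (np.float64(3.14), [-0.2, 26.0, -0.4])] world dist 26.0
```

```bash
python3 -m inch '[[0,10,0,0,0,0],[0,8,0,0,0,0],[0,5,0,0,0,0],[0,2,0,0,0,0],[0,0,0,0,0,0],[0,0,0,0,0,0]]'; python3 - <<'E'
from h import *
go(441.7,46.5,8,72)
E
```

```text
clock: 25.9
tool_pos: [0.4412, 0.0469, 0.0092]
eef_rot: [-0.544, -0.395, 0.438, 0.597]
contact_force: [0.4, 0.2, -0.1]
opening: 1.001
t 25.9 p [441.2  46.9   9.2] jaw 72.2 tilt 5.46 open 88.2 F [ 0.4  0.2 -0.1] q [ 0.06  0.96 -0.4   2.14  1.06  0.32  0.02]
turn_y, shift[x,y,z]: [(np.float64(0.004), [-0.2, 1.1, -0.7]), (np.float64(-3.137), [0.2, 1.1, 0.7])] world dist 1.0
```

```bash
python3 -m inch '[[0,0,0,0,0,0],[0,0,0,0,0,0],[0,0,0,0,0,0],[0,0,0,0,0,0],[0,0,0,0,0,0],[0,0,0,0,0,0]]' 30 30
python3 -m inch '[[0,-10,0,0,0,0],[0,-25,0,0,0,0],[0,-35,0,0,0,0],[0,-35,0,0,0,0],[0,-25,0,-0.05,0,0],[0,-15,0,-0.05,0,0],[0,-5,0,0,0,0],[0,0,0,0,0,0],[0,0,0,0,0,0]]'; python3 - <<'E'
from h import *
go(609.7,-16.5,160,10.8)
E
```

```text
clock: 26.4
tool_pos: [0.4416, 0.0467, 0.0092]
eef_rot: [-0.544, -0.395, 0.437, 0.597]
contact_force: [0.8, 0.5, 1.4]
opening: 0.7
clock: 27.15
tool_pos: [0.4539, 0.0427, 0.1579]
eef_rot: [0.573, 0.416, -0.417, -0.57]
contact_force: [-0.2, -0.5, -1.7]
opening: 0.695
t 27.15 p [453.9  42.7 157.9] jaw 72.2 tilt 0.34 open 61.2 F [-0.2 -0.5 -1.7] q [ 0.21  0.69 -0.66  2.13  0.79  0.59  0.23]
turn_y, shift[x,y,z]: [(np.float64(1.071), [142.0, -1.6, -87.4]), (np.float64(-2.071), [-142.0, -1.6, 87.4])] world dist 167.0
```

```bash
python3 -m inch '[[0,0,0,0,0.119,0],[0,0,0,0,0.119,0],[0,0,0,0,0.119,0],[0,0,0,0,0.119,0],[0,0,0,0,0.119,0],[0,0,0,0,0.119,0],[0,0,0,0,0.119,0],[0,0,0,0,0.119,0],[0,0,0,0,0.119,0]]';python3 -m inch '[[15,0,-10,0,0,0],[30,0,-18,0,0,0],[33,0,-20,0,0,0],[28,0,-17,0,0,0],[18,0,-11,0,0,0],[12,0,-7,0,0,0],[6,0,-4,0,0,0],[0,0,0,0.05,0,0],[0,0,0,0.045,0,0],[0,0,0,0,0,0],[0,0,0,0,0,0]]'; python3 - <<'E'
from h import *
go(609.7,-16.5,47.5,10.8)
E
```

```text
clock: 27.9
tool_pos: [0.4536, 0.0428, 0.1567]
eef_rot: [0.706, 0.064, -0.065, -0.702]
contact_force: [-0.1, 0.3, -1.7]
opening: 0.695
clock: 28.82
tool_pos: [0.6088, -0.0165, 0.1577]
eef_rot: [-0.672, -0.063, 0.069, 0.735]
contact_force: [0.1, 0.3, -0.5]
opening: 0.698
t 28.82 p [608.8 -16.5 157.7] jaw 10.7 tilt 5.1 open 61.5 F [ 0.1  0.3 -0.5] q [ 0.28  0.82 -0.51  1.66  0.4   0.78 -0.2 ]
turn_y, shift[x,y,z]: [(np.float64(-0.001), [1.0, 109.8, -9.9]), (np.float64(3.14), [-1.0, 109.8, 9.9])] world dist 110.0
```

```bash
python3 -m inch '[[1,15,-1.4,0,0,0],[0,25,-2.2,0,0,0],[0,25,-2.2,0,0,0],[0,18,-1.6,0,0,0],[0,12,-1.2,0,0,0],[0,7,-0.7,0,0,0],[0,4,-0.4,0,0,0],[0,1.5,0,0,0,0],[0,0,0,0,0,0],[0,0,0,0,0,0],[0,0,0,0,0,0]]'; python3 - <<'E'
from h import *
go(609.7,-16.5,47.5,10.8)
E
```

```text
clock: 29.73
tool_pos: [0.6117, -0.0154, 0.0523]
eef_rot: [-0.672, -0.065, 0.068, 0.735]
contact_force: [0.0, -0.9, -1.2]
opening: 0.695
t 29.73 p [611.7 -15.4  52.3] jaw 10.8 tilt 5.09 open 61.2 F [ 0.  -0.9 -1.2] q [ 0.23  0.97 -0.43  1.7   0.49  0.59 -0.25]
turn_y, shift[x,y,z]: [(np.float64(0.0), [-2.2, 4.7, -1.1]), (np.float64(-3.141), [2.2, 4.7, 1.1])] world dist 5.0
```

```bash
python3 -m inch '[[-2,3,-1,0,0,0],[0,1.5,0,0,0,0],[0,0,0,0,0,0],[0,0,0,0,0,0]]';python3 -m inch '[[0,0,0,0,0,0],[0,0,0,0,0,0],[0,0,0,0,0,0],[0,0,0,0,0,0]]' 76
python3 -m inch '[[0,-10,1,0,0,0],[0,-25,2,0,0,0],[0,-35,3,0,0,0],[0,-20,2,0,0,0],[0,-12,0,-0.05,0,0],[0,-7,0,-0.039,0,0],[0,0,0,0,0,0]]'; python3 - <<'E'
from h import *
go(431.6,-59.6,160,10.8)
E
```

```text
clock: 30.07
tool_pos: [0.6092, -0.0169, 0.0474]
eef_rot: [-0.672, -0.064, 0.069, 0.734]
contact_force: [-0.7, -1.7, 5.3]
opening: 0.697
clock: 30.4
tool_pos: [0.6092, -0.0162, 0.0466]
eef_rot: [-0.672, -0.064, 0.069, 0.735]
contact_force: [0.4, -0.1, -0.6]
opening: 0.857
clock: 30.98
tool_pos: [0.6104, -0.0148, 0.1591]
eef_rot: [-0.704, -0.07, 0.066, 0.704]
contact_force: [0.2, 0.7, -0.5]
opening: 0.856
t 30.98 p [610.4 -14.8 159.1] jaw 11.0 tilt 0.4 open 75.4 F [ 0.2  0.7 -0.5] q [ 0.2   0.8  -0.44  1.68  0.46  0.76 -0.28]
turn_y, shift[x,y,z]: [(np.float64(0.004), [-184.1, -2.2, -10.5]), (np.float64(-3.137), [184.1, -2.2, 10.5])] world dist 184.0
```

```bash
python3 -m inch '[[-20,0,-1,0,0,0],[-35,0,-2,0,0,0],[-38,0,-2,0,0,0],[-35,0,-2,0,0,0],[-26,0,-1,0,0,0],[-16,0,-1,0,0,0],[-9,0,-1,0,0,0],[-5,0,0,0,0,0],[0,0,0,0,0,0]]' 88; python3 -m inch '[[0,10,0,0,-0.119,0],[0,10,0,0,-0.119,0],[0,10,0,0,-0.119,0],[0,10,0,0,-0.119,0],[0,0,0,0,-0.119,0],[0,0,0,0,-0.119,0],[0,0,0,0,-0.119,0],[0,0,0,0,-0.119,0],[0,0,0,0,-0.119,0],[0,0,0,0.05,0,0],[0,0,0,0.05,0,0],[0,0,0,0,0,0]]' 88; python3 - <<'E'
from h import *
go(431.6,-59.6,8,72)
d=r.snapshot("scene");cv2.imwrite("pics/s7.png",d["img"][:,:,::-1]);W=pts(d)
E
```

```text
clock: 31.73
tool_pos: [0.4302, -0.0624, 0.1556]
eef_rot: [-0.704, -0.067, 0.066, 0.704]
contact_force: [0.6, 0.2, 0.1]
opening: 0.997
clock: 32.73
tool_pos: [0.4341, -0.062, 0.1152]
eef_rot: [-0.543, -0.396, 0.434, 0.6]
contact_force: [0.3, -0.5, -0.6]
opening: 1.0
t 32.73 p [434.1 -62.  115.2] jaw 72.0 tilt 5.55 open 88.1 F [ 0.3 -0.5 -0.6] q [ 0.46  0.79 -0.67  2.12  0.8   0.6   0.47]
turn_y, shift[x,y,z]: [(np.float64(-0.0), [1.0, 107.0, -7.3]), (np.float64(3.141), [-1.0, 107.0, 7.3])] world dist 107.0
```

View pics/s7.png

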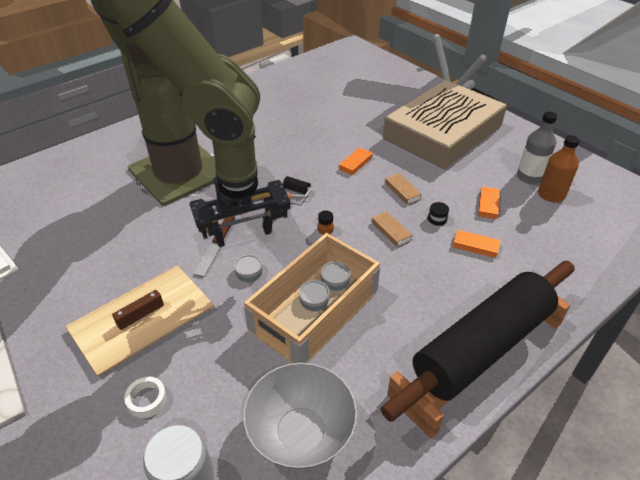

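Two tins now stand on the stones at (335,273) and (315,293). The third tin at (248,267) hasn't moved, so I go down for it.

```bash
python3 -m inch '[[1,15,-1,0,0,0],[0,25,-2,0,0,0],[0,25,-1.7,0,0,0],[0,17,-1.2,0,0,0],[0,12,-0.8,0,0,0],[0,7,-0.5,0,0,0],[0,4,0,0,0,0],[0,2,0,0,0,0],[0,0,0,0,0,0],[0,0,0,0,0,0],[0,0,0,0,0,0]]'; python3 - <<'E'
from h import *
go(431.6,-59.6,8,72)
E
```

```text
clock: 33.7
tool_pos: [0.4281, -0.0601, 0.009]
eef_rot: [-0.543, -0.396, 0.436, 0.599]
contact_force: [-0.3, 0.6, 0.0]
opening: 0.997
t 33.7 p [428.1 -60.1   9. ] jaw 72.2 tilt 5.56 open 87.8 F [-0.3  0.6  0. ] q [ 0.29  0.96 -0.39  2.17  1.12  0.32  0.19]
turn_y, shift[x,y,z]: [(np.float64(0.003), [1.6, 0.7, -3.3]), (np.float64(-3.139), [-1.6, 0.7, 3.3])] world dist 4.0
```

```bash
python3 -m inch '[[1.5,0,-3,0,0,0],[0,0,0,0,0,0],[0,0,0,0,0,0]]'; python3 -m inch '[[0,0,0,0,0,0],[0,0,0,0,0,0],[0,0,0,0,0,0],[0,0,0,0,0,0],[0,0,0,0,0,0],[0,0,0,0,0,0]]' 30 30
python3 -m inch '[[0,-10,0,0,0,0],[0,-25,0,0,0,0],[0,-35,0,0,0,0],[0,-35,0,0,0,0],[0,-25,0,-0.05,0,0],[0,-15,0,-0.05,0,0],[0,-5,0,0,0,0],[0,0,0,0,0,0],[0,0,0,0,0,0]]'; python3 - <<'E'
from h import *
go(622.9,-85.2,160,10.8)
E
```

```text
clock: 33.95
tool_pos: [0.4315, -0.0596, 0.0084]
eef_rot: [-0.543, -0.396, 0.436, 0.599]
contact_force: [0.9, 0.7, 0.0]
opening: 0.997
clock: 34.45
tool_pos: [0.4309, -0.0595, 0.0082]
eef_rot: [-0.542, -0.396, 0.436, 0.599]
contact_force: [0.1, 0.1, -0.3]
opening: 0.693
clock: 35.2
tool_pos: [0.4436, -0.0641, 0.157]
eef_rot: [-0.571, -0.417, 0.416, 0.571]
contact_force: [0.2, -0.3, -1.9]
opening: 0.699
t 35.2 p [443.6 -64.1 157. ] jaw 72.2 tilt 0.04 open 61.6 F [ 0.2 -0.3 -1.9] q [ 0.46  0.69 -0.67  2.15  0.81  0.58  0.45]
turn_y, shift[x,y,z]: [(np.float64(1.071), [172.2, -2.9, -54.3]), (np.float64(-2.071), [-172.2, -2.9, 54.3])] world dist 181.0
```

```bash
python3 -m inch '[[0,0,0,0,0.119,0],[0,0,0,0,0.119,0],[0,0,0,0,0.119,0],[0,0,0,0,0.119,0],[0,0,0,0,0.119,0],[0,0,0,0,0.119,0],[0,0,0,0,0.119,0],[0,0,0,0,0.119,0],[0,0,0,0,0.119,0]]';python3 -m inch '[[18,0,-6,0,0,0],[34,0,-11,0,0,0],[36,0,-11,0,0,0],[34,0,-11,0,0,0],[24,0,-7,0,0,0],[15,0,-5,0,0,0],[8,0,-3,0,0,0],[3,0,0,0.05,0,0],[0,0,0,0.045,0,0],[0,0,0,0,0,0],[0,0,0,0,0,0]]'; python3 - <<'E'
from h import *
go(622.9,-85.2,47,10.8)
E
```

```text
clock: 35.95
tool_pos: [0.4433, -0.0639, 0.1559]
eef_rot: [-0.704, -0.064, 0.065, 0.705]
contact_force: [0.2, 0.3, -1.3]
opening: 0.698
clock: 36.87
tool_pos: [0.6219, -0.0858, 0.1555]
eef_rot: [-0.67, -0.062, 0.07, 0.737]
contact_force: [-0.5, 0.1, -0.4]
opening: 0.696
t 36.87 p [621.9 -85.8 155.5] jaw 10.7 tilt 5.48 open 61.3 F [-0.5  0.1 -0.4] q [ 0.38  0.85 -0.52  1.59  0.39  0.84 -0.06]
turn_y, shift[x,y,z]: [(np.float64(-0.002), [1.2, 108.1, -10.0]), (np.float64(3.14), [-1.2, 108.1, 10.0])] world dist 109.0
```

```bash
python3 -m inch '[[1,15,-1.4,0,0,0],[0,25,-2.2,0,0,0],[0,25,-2.2,0,0,0],[0,18,-1.6,0,0,0],[0,12,-1.2,0,0,0],[0,6,-0.7,0,0,0],[0,4,-0.4,0,0,0],[0,1,0,0,0,0],[0,0,0,0,0,0],[0,0,0,0,0,0],[0,0,0,0,0,0]]'; python3 - <<'E'
from h import *
go(622.9,-85.2,47,10.8)
E
```

```text
clock: 37.78
tool_pos: [0.6246, -0.084, 0.0525]
eef_rot: [-0.67, -0.065, 0.068, 0.737]
contact_force: [0.3, -0.4, -2.4]
opening: 0.696
t 37.78 p [624.6 -84.   52.5] jaw 10.8 tilt 5.42 open 61.3 F [ 0.3 -0.4 -2.4] q [ 0.35  0.99 -0.45  1.63  0.47  0.65 -0.11]
turn_y, shift[x,y,z]: [(np.float64(0.0), [-1.9, 5.3, -1.4]), (np.float64(-3.141), [1.9, 5.3, 1.4])] world dist 6.0
```

```bash
python3 -m inch '[[-1.5,4,-1.2,0,0,0],[0,1,0,0,0,0],[0,0,0,0,0,0],[0,0,0,0,0,0]]';python3 -m inch '[[0,0,0,0,0,0],[0,0,0,0,0,0],[0,0,0,0,0,0],[0,0,0,0,0,0]]' 76
python3 -m inch '[[0,-10,1,0,0,0],[0,-25,2,0,0,0],[0,-35,3,0,0,0],[0,-20,2,0,0,0],[0,-12,0,-0.05,0,0],[0,-7,0,-0.045,0,0],[0,0,0,0,0,0]]'; python3 - <<'E'
from h import *
go(538.7,280,160,82.6)
E
```

```text
clock: 38.12
tool_pos: [0.6225, -0.0851, 0.0464]
eef_rot: [-0.67, -0.064, 0.069, 0.737]
contact_force: [0.2, -0.6, -1.1]
opening: 0.695
clock: 38.45
tool_pos: [0.6228, -0.0848, 0.0465]
eef_rot: [-0.67, -0.064, 0.069, 0.737]
contact_force: [0.3, -0.9, -0.0]
opening: 0.861
clock: 39.03
tool_pos: [0.6242, -0.0838, 0.1589]
eef_rot: [-0.704, -0.071, 0.066, 0.704]
contact_force: [-0.1, 1.4, 0.9]
opening: 0.864
t 39.03 p [624.2 -83.8 158.9] jaw 11.1 tilt 0.41 open 76.1 F [-0.1  1.4  0.9] q [ 0.3   0.82 -0.45  1.62  0.45  0.8  -0.15]
turn_y, shift[x,y,z]: [(np.float64(-1.249), [349.8, -1.3, 131.6]), (np.float64(1.893), [-349.8, -1.3, -131.6])] world dist 374.0
```

Turn and move toward carton1, then check all with the top camera.

```bash
python3 -m inch '[[0,0,0,0,-0.12,0],[0,0,0,0,-0.12,0],[0,0,0,0,-0.12,0],[0,0,0,0,-0.12,0],[0,0,0,0,-0.12,0],[0,0,0,0,-0.12,0],[0,0,0,0,-0.12,0],[0,0,0,0,-0.12,0],[0,0,0,0,-0.12,0],[0,0,0,0,-0.12,0],[0,0,0,0,-0.05,0]]' 80 20; python3 -m inch '[[20,0,8,0,0,0],[34,0,13,0,0,0],[36,0,13,0,0,0],[36,0,14,0,0,0],[36,0,14,0,0,0],[36,0,14,0,0,0],[36,0,13,0,0,0],[34,0,13,0,0,0],[34,0,13,0,0,0],[22,0,8,0,0,0],[14,0,5,0,0,0],[12,0,3,0,0,0]]'; python3 -m inch '[[0,0,0,0,0,0],[0,0,0,0,0,0]]'; python3 - <<'E'
from h import *
d=r.snapshot("top");cv2.imwrite("pics/top8.png",d["img"][:,:,::-1]);W=pts(d)
for o in top_rect(d,W,(300,160,410,230),.052,.073,100): print(*o)
for o in top_rect(d,W,(150,200,260,300),.008,.03,100): print(*o)
go(538.7,280,8,82.6)
E
```

```text
clock: 39.95
tool_pos: [0.6223, -0.0877, 0.1552]
eef_rot: [-0.531, -0.468, 0.467, 0.531]
contact_force: [-0.4, -0.2, -0.2]
opening: 0.91
clock: 40.95
tool_pos: [0.5378, 0.279, 0.1555]
eef_rot: [-0.531, -0.467, 0.466, 0.532]
contact_force: [-0.4, -0.1, 0.5]
opening: 0.907
clock: 41.12
tool_pos: [0.5391, 0.2765, 0.1553]
eef_rot: [0.532, 0.466, -0.466, -0.531]
contact_force: [-0.2, -0.7, -0.5]
opening: 0.912
488 [232. 234.] [519.8 280.7] [46.4 64.4] 84.9 18.3
818 [178. 264.] [448.1 409.2] [ 46.7 100. ] 79.4 17.9
t 41.17 p [539.5 275.4 155.2] jaw 82.3 tilt 0.12 open 80.1 F [-0.2 -0.2  0.5] q [-0.16  0.86 -0.72  1.69  0.71  0.88  0.25]
turn_y, shift[x,y,z]: [(np.float64(-0.004), [4.6, 147.2, 1.6]), (np.float64(3.137), [-4.6, 147.2, -1.6])] world dist 147.0
```

View pics/top8.png

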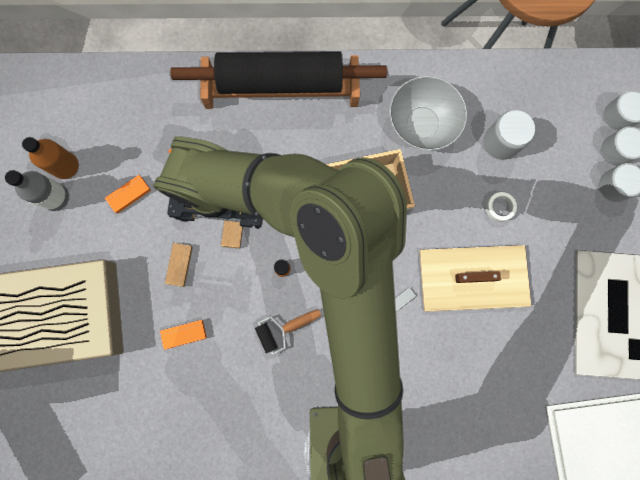

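The arm hides the crate. Both cartons are unmoved: carton1 is partly visible at (232,234) and carton2 is at (178,264). I go down to carton1.

```bash
python3 -m inch '[[4,20,1.5,0,0,0],[0,32,0,0,0,0],[0,32,0,0,0,0],[0,28,0,0,0,0],[0,17,0,0,0,0],[0,10,0,0,0,0],[0,6,0,0,0,0],[0,2,0,0,0,0],[0,0,0,0,0,0],[0,0,0,0,0,0],[0,0,0,0,0,0]]';  python3 - <<'E'
from h import *
go(538.7,280,6,82.6)
E
```

```text
clock: 42.08
tool_pos: [0.539, 0.2818, 0.0099]
eef_rot: [0.532, 0.467, -0.465, -0.532]
contact_force: [0.1, 0.8, -0.7]
opening: 0.909
t 42.08 p [539.  281.8   9.9] jaw 82.4 tilt 0.23 open 80.1 F [ 0.1  0.8 -0.7] q [-0.25  1.05 -0.57  1.73  0.91  0.64  0.09]
turn_y, shift[x,y,z]: [(np.float64(-0.003), [-1.9, 3.9, 0.1]), (np.float64(3.139), [1.9, 3.9, -0.1])] world dist 4.0
```

```bash
python3 -m inch '[[-1.5,4,0,0,0,0],[0,0,0,0,0,0],[0,0,0,0,0,0]]'; python3 -m inch '[[0,0,0,0,0,0],[0,0,0,0,0,0],[0,0,0,0,0,0],[0,0,0,0,0,0],[0,0,0,0,0,0],[0,0,0,0,0,0]]' 25 15
python3 -m inch '[[0,-10,0,0,0,0],[0,-25,0,0,0,0],[0,-35,0,0,0,0],[0,-35,0,0,0,0],[0,-30,0,0,0,0],[0,-20,0,0,0,0],[0,-10,0,0,0,0],[0,0,0,0,0,0]]'; python3 - <<'E'
from h import *
go(601.3,27.7,170,100.9)
E
```

```text
clock: 42.33
tool_pos: [0.5381, 0.2796, 0.0047]
eef_rot: [0.532, 0.466, -0.465, -0.531]
contact_force: [0.1, 1.3, -0.3]
opening: 0.907
clock: 42.83
tool_pos: [0.5381, 0.2801, 0.0047]
eef_rot: [0.532, 0.467, -0.465, -0.532]
contact_force: [0.3, -0.7, -0.2]
opening: 0.506
clock: 43.5
tool_pos: [0.5386, 0.2808, 0.1723]
eef_rot: [0.532, 0.468, -0.464, -0.531]
contact_force: [0.6, 0.4, 0.1]
opening: 0.508
t 43.5 p [538.6 280.8 172.3] jaw 82.4 tilt 0.37 open 44.7 F [0.6 0.4 0.1] q [-0.16  0.84 -0.74  1.67  0.69  0.9   0.26]
turn_y, shift[x,y,z]: [(np.float64(-0.322), [-260.4, 2.0, -13.7]), (np.float64(2.819), [260.4, 2.0, 13.7])] world dist 261.0
```

```bash
python3 -m inch '[[0,0,0,0,-0.108,0],[0,0,0,0,-0.107,0],[0,0,0,0,-0.107,0],[-20,0,-1,0,0,0],[-36,0,-2,0,0,0],[-38,0,-2,0,0,0],[-38,0,-2,0,0,0],[-38,0,-2,0,0,0],[-36,0,-2,0,0,0],[-26,0,-1,0,0,0],[-16,0,-1,0,0,0],[-8,0,-1,0,0,0]]'; python3 -m inch '[[-4,0,0,0,0,0],[0,0,0,0,0,0],[0,0,0,0,0,0]]';python3 - <<'E'
from h import *
go(601.3,27.7,70,100.9)
d=r.snapshot("top");cv2.imwrite("pics/top9.png",d["img"][:,:,::-1]);W=pts(d)
d=r.snapshot("scene");cv2.imwrite("pics/s9.png",d["img"][:,:,::-1])
E
```

```text
clock: 44.5
tool_pos: [0.5993, 0.0267, 0.1674]
eef_rot: [-0.452, -0.543, 0.545, 0.451]
contact_force: [-0.4, -0.7, -1.1]
opening: 0.511
clock: 44.75
tool_pos: [0.6, 0.029, 0.1694]
eef_rot: [0.45, 0.546, -0.545, -0.45]
contact_force: [0.4, 0.0, 0.9]
opening: 0.511
t 44.75 p [600.   29.  169.4] jaw 101.0 tilt 0.13 open 45.0 F [0.4 0.  0.9] q [ 0.33  0.87 -0.85  1.69  0.78  0.95  0.94]
turn_y, shift[x,y,z]: [(np.float64(0.002), [-1.7, 99.4, -0.8]), (np.float64(-3.14), [1.7, 99.4, 0.8])] world dist 99.0
```

View pics/s9.png

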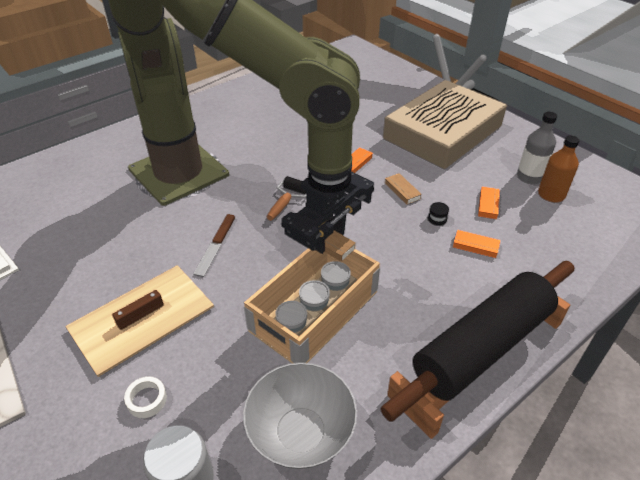

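All three tins stand in a row at (335,273), (315,293) and (291,315), with the carton held above them. I lower it.

```bash
python3 -m inch '[[-1.5,12,-1,0,0,0],[0,25,0,0,0,0],[0,25,0,0,0,0],[0,15,0,0,0,0],[0,9,0,0,0,0],[0,6,0,0,0,0],[0,3,0,0,0,0],[0,0,0,0,0,0],[0,0,0,0,0,0],[0,0,0,0,0,0]]';  python3 - <<'E'
from h import *
go(601.3,27.7,70,100.9)
E
```

```text
clock: 45.68
tool_pos: [0.6027, 0.0262, 0.0757]
eef_rot: [0.451, 0.546, -0.544, -0.45]
contact_force: [0.2, 0.7, 0.8]
opening: 0.51
t 45.68 p [602.7  26.2  75.7] jaw 100.9 tilt 0.22 open 44.9 F [0.2 0.7 0.8] q [ 0.28  0.99 -0.75  1.74  0.92  0.8   0.84]
turn_y, shift[x,y,z]: [(np.float64(-0.0), [1.7, 5.6, 1.2]), (np.float64(3.141), [-1.7, 5.6, -1.2])] world dist 6.0
```

```bash
python3 -m inch '[[1.5,3.5,1,0,0,0],[0,2,0,0,0,0],[0,0,0,0,0,0],[0,0,0,0,0,0]]';python3 -m inch '[[0,0,0,0,0,0],[0,0,0,0,0,0],[0,0,0,0,0,0],[0,0,0,0,0,0]]' 58
python3 -m inch '[[0,-8,0,0,0,0],[0,-20,0,0,0,0],[0,-30,0,0,0,0],[0,-22,0,0,0,0],[0,-13,0,0,0,0],[0,-7,0,0,0,0],[0,0,0,0,0,0]]'; python3 - <<'E'
from h import *
go(448.5,410.3,170,79)
E
```

```text
clock: 46.02
tool_pos: [0.6007, 0.0272, 0.0691]
eef_rot: [0.451, 0.546, -0.545, -0.45]
contact_force: [0.2, -0.9, 0.1]
opening: 0.506
clock: 46.35
tool_pos: [0.6009, 0.0273, 0.0693]
eef_rot: [0.451, 0.546, -0.545, -0.45]
contact_force: [0.5, -0.5, 0.5]
opening: 0.658
clock: 46.93
tool_pos: [0.6013, 0.0273, 0.1706]
eef_rot: [0.451, 0.546, -0.544, -0.449]
contact_force: [0.3, 1.1, -0.1]
opening: 0.657
t 46.93 p [601.3  27.3 170.6] jaw 100.9 tilt 0.25 open 57.9 F [ 0.3  1.1 -0.1] q [ 0.33  0.87 -0.85  1.69  0.78  0.95  0.94]
turn_y, shift[x,y,z]: [(np.float64(0.382), [346.8, 0.1, 223.0]), (np.float64(-2.76), [-346.8, 0.1, -223.0])] world dist 412.0
```

```bash
python3 -m inch '[[0,0,0,0,0.096,0],[0,0,0,0,0.096,0],[0,0,0,0,0.095,0],[0,0,0,0,0.095,0],[17,0,11,0,0,0],[32,0,20,0,0,0],[34,0,22,0,0,0],[34,0,22,0,0,0],[34,0,22,0,0,0],[34,0,22,0,0,0],[34,0,22,0,0,0],[34,0,22,0,0,0]]' 80; python3 -m inch '[[34,0,22,0,0,0],[28,0,18,0,0,0],[18,0,11,0,0,0],[9,0,6,0,0,0],[5,0,3,0,0,0],[0,0,0,0,0,0],[0,0,0,0,0,0],[0,0,0,0,0,0]]';python3 - <<'E'
from h import *
go(448.5,410.3,6,79)
d=r.snapshot("top");cv2.imwrite("pics/top10.png",d["img"][:,:,::-1]);W=pts(d)
for o in top_rect(d,W,(300,150,410,230),.052,.076,60): print(*o)
for o in top_rect(d,W,(300,150,410,230),.076,.086,100): print(*o)
for o in top_rect(d,W,(410,240,540,320),.008,.03,100): print(*o)
E
```

```text
clock: 47.93
tool_pos: [0.4873, 0.3074, 0.1676]
eef_rot: [0.546, 0.449, -0.45, -0.545]
contact_force: [1.1, -0.2, -0.3]
opening: 0.909
clock: 48.6
tool_pos: [0.4493, 0.4079, 0.1685]
eef_rot: [0.547, 0.449, -0.449, -0.545]
contact_force: [0.4, 0.1, -0.1]
opening: 0.911
t 48.6 p [449.3 407.9 168.5] jaw 78.8 tilt 0.17 open 80.3 F [ 0.4  0.1 -0.1] q [-0.44  0.83 -0.7   1.67  0.67  0.89 -0.04]
turn_y, shift[x,y,z]: [(np.float64(-0.003), [2.4, 162.5, 1.7]), (np.float64(3.139), [-2.4, 162.5, -1.7])] world dist 163.0
363 [365. 170.] [664.2 -31.7] [264.2 106. ] 74.2 64.4
526 [383. 185.] [622.5 -85.1] [60.1 60.5] 85.9 62.8
441 [356. 190.] [612.4 -24. ] [62.5 48.7] 11.8 62.7
326 [322. 198.] [593.   63.2] [63.9 35.3] 9.8 62.9
734 [338. 193.] [600.2  24.2] [101.4  45.5] 10.8 82.6
6113 [474. 278.] [ 401.6 -309. ] [151.6 262.9] 1.4 17.1
```

View pics/top10.png

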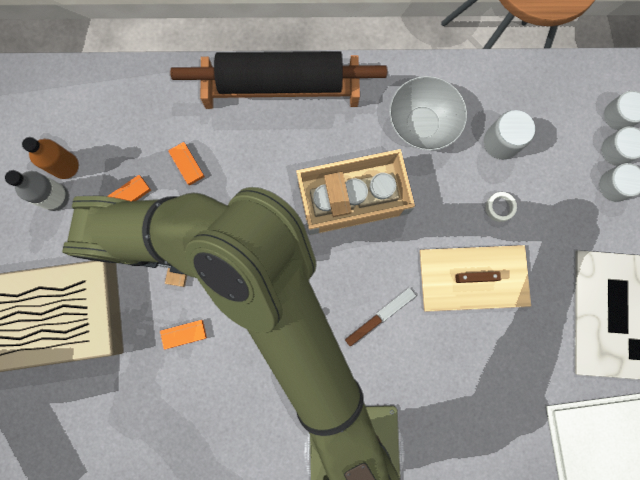

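Carton1 lies flat across the tins at pixel (338,193), with its top at 82.6 mm. The three tins are level around it. Now carton2.

```bash
python3 -m inch '[[2,25,1.5,0,0,0],[0,35,0,0,0,0],[0,35,0,0,0,0],[0,30,0,0,0,0],[0,17,0,0,0,0],[0,10,0,0,0,0],[0,6,0,0,0,0],[0,2,0,0,0,0],[0,0,0,0,0,0],[0,0,0,0,0,0],[0,0,0,0,0,0]]';  python3 - <<'E'
from h import *
go(448.5,410.3,5,79)
d=r.snapshot("scene");cv2.imwrite("pics/s11.png",d["img"][:,:,::-1])
E
```

```text
clock: 49.57
tool_pos: [0.4477, 0.4134, 0.0103]
eef_rot: [0.546, 0.451, -0.448, -0.545]
contact_force: [-0.2, -0.3, 0.1]
opening: 0.909
t 49.57 p [447.7 413.4  10.3] jaw 79.0 tilt 0.23 open 80.0 F [-0.2 -0.3  0.1] q [-0.53  1.05 -0.54  1.73  0.87  0.62 -0.21]
turn_y, shift[x,y,z]: [(np.float64(-0.0), [-2.9, 5.3, -1.4]), (np.float64(3.141), [2.9, 5.3, 1.4])] world dist 6.0
```

View pics/s11.png

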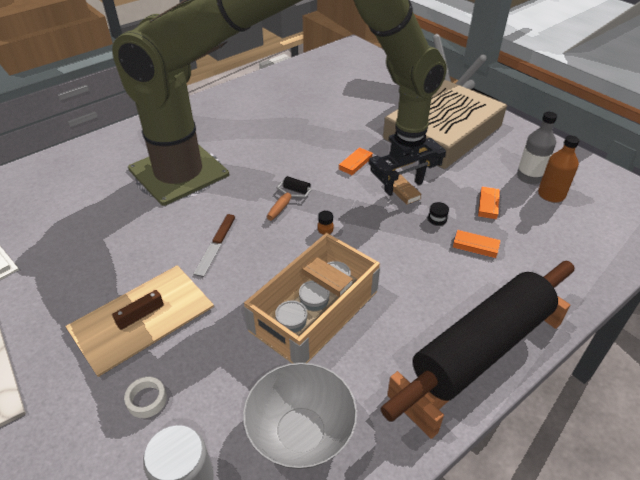

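The fingers straddle carton2 at (405,190). I close on it and lift.

```bash
python3 -m inch '[[-2.5,4,-1.2,0,0,0],[0,0,0,0,0,0],[0,0,0,0,0,0]]'; python3 -m inch '[[0,0,0,0,0,0],[0,0,0,0,0,0],[0,0,0,0,0,0],[0,0,0,0,0,0],[0,0,0,0,0,0],[0,0,0,0,0,0]]' 25 15
python3 -m inch '[[0,-10,0,0,0,0],[0,-25,0,0,0,0],[0,-35,0,0,0,0],[0,-35,0,0,0,0],[0,-30,0,0,0,0],[0,-20,0,0,0,0],[0,-10,0,0,0,0],[0,0,0,0,0,0]]'; python3 - <<'E'
from h import *
go(618.1,-60.7,170,100.9)
E
```

```text
clock: 49.87
tool_pos: [0.4479, 0.4095, 0.0049]
eef_rot: [0.546, 0.45, -0.449, -0.545]
contact_force: [-0.5, 0.2, 0.3]
opening: 0.912
clock: 50.37
tool_pos: [0.4478, 0.4102, 0.0051]
eef_rot: [0.546, 0.451, -0.449, -0.545]
contact_force: [-0.0, 1.3, 0.2]
opening: 0.509
clock: 51.03
tool_pos: [0.4482, 0.411, 0.1727]
eef_rot: [0.546, 0.452, -0.448, -0.546]
contact_force: [-0.5, 0.0, -0.8]
opening: 0.506
t 51.03 p [448.2 411.  172.7] jaw 79.0 tilt 0.36 open 44.6 F [-0.5  0.  -0.8] q [-0.44  0.83 -0.71  1.67  0.67  0.89 -0.04]
turn_y, shift[x,y,z]: [(np.float64(-0.382), [-495.3, 1.8, -77.6]), (np.float64(2.759), [495.3, 1.8, 77.6])] world dist 501.0
```

```bash
python3 -m inch '[[0,0,0,0,-0.096,0],[0,0,0,0,-0.096,0],[0,0,0,0,-0.095,0],[0,0,0,0,-0.095,0],[-20,0,-3,0,0,0],[-36,0,-6,0,0,0],[-38,0,-6,0,0,0],[-38,0,-6,0,0,0],[-38,0,-6,0,0,0],[-38,0,-6,0,0,0],[-38,0,-6,0,0,0],[-38,0,-6,0,0,0]]'; python3 -m inch '[[-38,0,-6,0,0,0],[-38,0,-6,0,0,0],[-38,0,-6,0,0,0],[-36,0,-5,0,0,0],[-28,0,-4,0,0,0],[-18,0,-3,0,0,0],[-10,0,-2,0,0,0],[-5,0,-1,0,0,0],[0,0,0,0,0,0],[0,0,0,0,0,0],[0,0,0,0,0,0]]';python3 - <<'E'
from h import *
go(618.1,-60.7,70,100.9)
E
```

```text
clock: 52.03
tool_pos: [0.5447, 0.1371, 0.1684]
eef_rot: [-0.45, -0.545, 0.546, 0.45]
contact_force: [1.8, 0.7, -0.1]
opening: 0.509
clock: 52.95
tool_pos: [0.6171, -0.059, 0.1702]
eef_rot: [0.449, 0.547, -0.545, -0.449]
contact_force: [-0.1, 0.1, -1.2]
opening: 0.506
t 52.95 p [617.1 -59.  170.2] jaw 101.1 tilt 0.13 open 44.6 F [-0.1  0.1 -1.2] q [ 0.47  0.89 -0.86  1.63  0.78  0.99  1.11]
turn_y, shift[x,y,z]: [(np.float64(0.003), [-2.0, 100.2, -0.5]), (np.float64(-3.138), [2.0, 100.2, 0.5])] world dist 100.0
```

```bash
python3 -m inch '[[-2,12,-0.5,0,0,0],[0,25,0,0,0,0],[0,25,0,0,0,0],[0,15,0,0,0,0],[0,9,0,0,0,0],[0,6,0,0,0,0],[0,3,0,0,0,0],[0,0,0,0,0,0],[0,0,0,0,0,0],[0,0,0,0,0,0]]';  python3 - <<'E'
from h import *
go(618.1,-60.7,69.5,100.9)
E
```

```text
clock: 53.78
tool_pos: [0.6194, -0.0631, 0.0762]
eef_rot: [0.451, 0.546, -0.544, -0.449]
contact_force: [0.2, -0.3, -0.3]
opening: 0.507
t 53.78 p [619.4 -63.1  76.2] jaw 100.9 tilt 0.22 open 44.7 F [ 0.2 -0.3 -0.3] q [ 0.43  1.01 -0.77  1.67  0.91  0.85  1.02]
turn_y, shift[x,y,z]: [(np.float64(-0.0), [2.6, 6.7, 0.8]), (np.float64(3.141), [-2.6, 6.7, -0.8])] world dist 7.0
```

```bash
python3 -m inch '[[2.5,4,0.8,0,0,0],[0,2.5,0,0,0,0],[0,0,0,0,0,0],[0,0,0,0,0,0]]';python3 -m inch '[[0,0,0,0,0,0],[0,0,0,0,0,0],[0,0,0,0,0,0],[0,0,0,0,0,0]]' 58
python3 -m inch '[[0,-8,0,0,0,0],[0,-20,0,0,0,0],[0,-30,0,0,0,0],[0,-22,0,0,0,0],[0,-13,0,0,0,0],[0,-7,0,0,0,0],[0,0,0,0,0,0]]'; python3 - <<'E'
from h import *
go(401.2,-309,170,1.3)
E
```

```text
clock: 54.12
tool_pos: [0.6175, -0.0604, 0.069]
eef_rot: [0.451, 0.546, -0.544, -0.45]
contact_force: [-0.8, 0.9, 2.0]
opening: 0.506
clock: 54.45
tool_pos: [0.6174, -0.0611, 0.0685]
eef_rot: [0.451, 0.546, -0.545, -0.45]
contact_force: [0.2, -0.6, -0.3]
opening: 0.66
clock: 55.03
tool_pos: [0.6179, -0.061, 0.1701]
eef_rot: [0.451, 0.546, -0.544, -0.449]
contact_force: [-0.1, -0.0, 0.3]
opening: 0.66
t 55.03 p [617.9 -61.  170.1] jaw 100.9 tilt 0.25 open 58.2 F [-0.1 -0.   0.3] q [ 0.47  0.89 -0.86  1.63  0.78  0.99  1.11]
turn_y, shift[x,y,z]: [(np.float64(-1.404), [222.3, -0.9, 243.1]), (np.float64(1.738), [-222.3, -0.9, -243.1])] world dist 329.0
```

```bash
python3 -m inch '[[0,0,0,0,0.124,0],[0,0,0,0,0.124,0],[0,0,0,0,0.124,0],[0,0,0,0,0.124,0],[0,0,0,0,0.124,0],[0,0,0,0,0.124,0],[0,0,0,0,0.124,0],[0,0,0,0,0.124,0],[0,0,0,0,0.124,0],[0,0,0,0,0.124,0],[0,0,0,0,0.124,0],[0,0,0,0,0.124,0]]' 70 40; python3 -m inch '[[0,0,0,0,0.124,0],[0,0,0,0,0.124,0],[-15,0,-16,0,0,0],[-26,0,-28,0,0,0],[-27,0,-30,0,0,0],[-27,0,-30,0,0,0],[-27,0,-30,0,0,0],[-27,0,-30,0,0,0],[-27,0,-30,0,0,0],[-20,0,-22,0,0,0],[-14,0,-14,0,0,0],[-8,0,-9,0,0,0]]';  python3 -m inch '[[-4,0,-4,0,0,0],[0,0,0,0,0,0],[0,0,0,0,0,0]]'; python3 - <<'E'
from h import *
go(401.2,-309,20,1.3)
d=r.snapshot("top");cv2.imwrite("pics/top12.png",d["img"][:,:,::-1]);W=pts(d)
for o in top_rect(d,W,(300,150,410,230),.052,.073,60): print(*o)
for o in top_rect(d,W,(300,150,410,230),.076,.086,100): print(*o)
for o in top_rect(d,W,(300,150,410,230),.089,.1,100): print(*o)
for o in top_rect(d,W,(410,230,540,330),.008,.03,100): print(*o)
d=r.snapshot("scene");cv2.imwrite("pics/s12.png",d["img"][:,:,::-1])
E
```

```text
clock: 56.03
tool_pos: [0.6161, -0.0614, 0.167]
eef_rot: [-0.701, -0.094, 0.094, 0.701]
contact_force: [0.1, -0.2, -0.5]
opening: 0.797
clock: 57.03
tool_pos: [0.4012, -0.3077, 0.1666]
eef_rot: [-0.707, -0.006, 0.008, 0.707]
contact_force: [0.3, -0.5, 0.6]
opening: 0.798
clock: 57.28
tool_pos: [0.4016, -0.3087, 0.1676]
eef_rot: [-0.706, -0.01, 0.008, 0.708]
contact_force: [-0.3, -0.5, 0.0]
opening: 0.793
t 57.28 p [ 401.6 -308.7  167.6] jaw 1.5 tilt 0.13 open 69.8 F [-0.3 -0.5  0. ] q [ 0.84  0.67 -0.44  1.98  0.5   0.59  0.09]
turn_y, shift[x,y,z]: [(np.float64(0.003), [-0.6, 147.6, -0.5]), (np.float64(-3.139), [0.6, 147.6, 0.5])] world dist 148.0
325 [365. 170.] [664.3 -31.6] [263.2 106.1] 74.1 62.5
227 [389. 183.] [ 626.7 -102.6] [61.  28.8] 8.0 63.0
421 [356. 190.] [611.4 -20.5] [62.2 42.2] 11.8 62.5
327 [322. 198.] [593.5  63.2] [65.  35.2] 10.2 62.9
134 [364. 219.] [542.  -39.5] [  2.3 217.3] 10.7 62.9
732 [374. 186.] [617.1 -63.1] [101.2  45.5] 10.7 82.5
737 [338. 193.] [600.1  24.1] [100.6  45.4] 11.2 82.4
1065 [354. 188.] [609.8 -17. ] [143.4 252. ] 10.9 93.6
4240 [458. 278.] [ 399.8 -273.4] [151.  192.2] 1.5 17.2
```

View pics/top12.png

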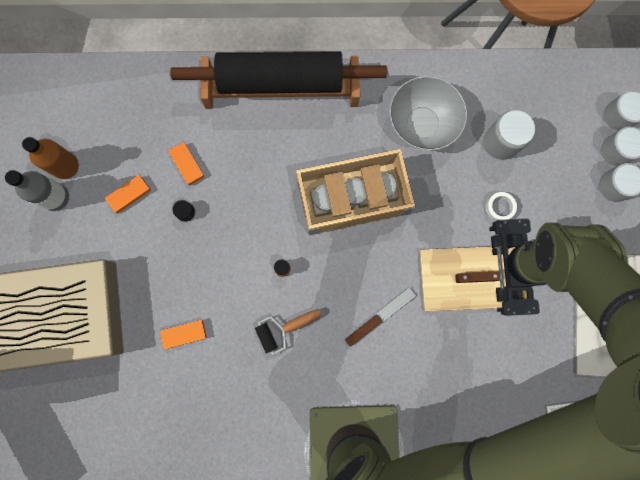

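View pics/s12.png

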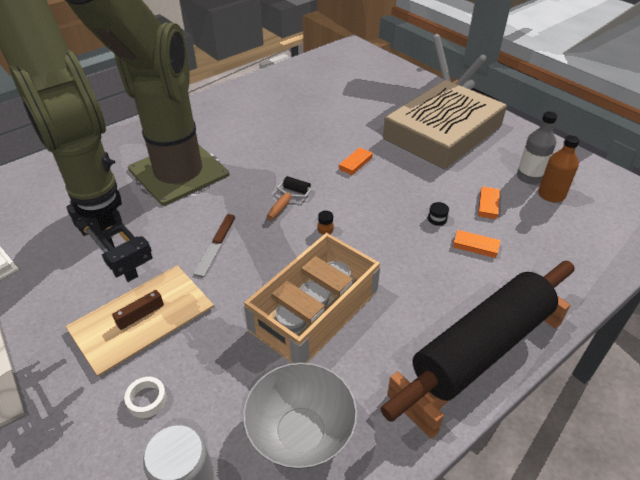

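Both cartons lie flat on the tins at pixels (338,193) and (374,186), tops at 82.5 mm. The cover hasn't moved, so I go down onto its grip bar.

```bash
python3 -m inch '[[-0.5,25,0,0,0,0],[0,35,0,0,0,0],[0,30,0,0,0,0],[0,20,0,0,0,0],[0,12,0,0,0,0],[0,8,0,0,0,0],[0,5,0,0,0,0],[0,3,0,0,0,0],[0,0,0,0,0,0],[0,0,0,0,0,0],[0,0,0,0,0,0]]';  python3 - <<'E'
from h import *
go(401.2,-309,22,1.3)
d=dict(np.load("/tmp/top0.npz"));W=pts(d)
for o in top_rect(d,W,(410,230,540,330),.045,.06,30): print(*o)
E
```

```text
clock: 58.3
tool_pos: [0.4015, -0.3097, 0.0308]
eef_rot: [0.707, 0.01, -0.008, -0.707]
contact_force: [0.7, -0.2, -0.1]
opening: 0.795
t 58.3 p [ 401.5 -309.7   30.8] jaw 1.4 tilt 0.18 open 70.0 F [ 0.7 -0.2 -0.1] q [ 0.69  0.9  -0.2   2.05  0.68  0.25 -0.08]
turn_y, shift[x,y,z]: [(np.float64(0.002), [-0.4, 8.8, 0.7]), (np.float64(-3.14), [0.4, 8.8, -0.7])] world dist 9.0
399 [479. 276.] [ 400.8 -307.6] [ 22.3 101.1] 1.1 52.9
```

```bash
python3 -m inch '[[-0.5,5,2,0,0,0],[0,3,0,0,0,0],[0,0,0,0,0,0],[0,0,0,0,0,0]]' 70 50; python3 -m inch '[[0,0,0,0,0,0],[0,0,0,0,0,0],[0,0,0,0,0,0],[0,0,0,0,0,0],[0,0,0,0,0,0],[0,0,0,0,0,0],[0,0,0,0,0,0],[0,0,0,0,0,0]]' 5 50;python3 - <<'E'
from h import *
go(400.8,-307,22,1.3)
E
python3 -m inch '[[0,-8,0,0,0,0],[0,-20,0,0,0,0],[0,-32,0,0,0,0],[0,-35,0,0,0,0],[0,-35,0,0,0,0],[0,-30,0,0,0,0],[0,-20,0,0,0,0],[0,-10,0,0,0,0],[0,0,0,0,0,0],[0,0,0,0,0,0]]'; python3 - <<'E'
from h import *
go(609.7,-16.5,210,10.9)
E
```

```text
clock: 58.63
tool_pos: [0.4005, -0.3073, 0.0219]
eef_rot: [-0.707, -0.009, 0.008, 0.707]
contact_force: [0.4, -0.2, -0.6]
opening: 0.795
clock: 59.3
tool_pos: [0.4001, -0.3074, 0.0221]
eef_rot: [-0.707, -0.009, 0.008, 0.707]
contact_force: [-0.7, -0.0, -0.0]
opening: 0.247
t 59.3 p [ 400.1 -307.4   22.1] jaw 1.4 tilt 0.07 open 21.7 F [-0.7 -0.  -0. ] q [ 0.67  0.92 -0.18  2.06  0.69  0.22 -0.09]
turn_y, shift[x,y,z]: [(np.float64(0.002), [0.7, 0.1, 0.4]), (np.float64(-3.14), [-0.7, 0.1, -0.4])] world dist 1.0
clock: 60.13
tool_pos: [0.3996, -0.3074, 0.2117]
eef_rot: [-0.707, -0.009, 0.008, 0.707]
contact_force: [0.2, 0.1, -2.9]
opening: 0.247
t 60.13 p [ 399.6 -307.4  211.7] jaw 1.4 tilt 0.08 open 21.8 F [ 0.2  0.1 -2.9] q [ 0.89  0.61 -0.51  1.95  0.45  0.7   0.13]
turn_y, shift[x,y,z]: [(np.float64(-0.166), [261.3, 2.1, 246.0]), (np.float64(2.976), [-261.3, 2.1, -246.0])] world dist 359.0
```

```bash
python3 -m inch '[[0,0,0,0,-0.083,0],[0,0,0,0,-0.083,0],[12,0,11,0,0,0],[22,0,21,0,0,0],[26,0,24,0,0,0],[27,0,25,0,0,0],[27,0,25,0,0,0],[27,0,25,0,0,0],[27,0,25,0,0,0],[27,0,25,0,0,0],[22,0,21,0,0,0],[17,0,16,0,0,0]]';python3 -m inch '[[12,0,12,0,0,0],[8,0,8,0,0,0],[5,0,5,0,0,0],[2,0,3,0,0,0],[0,0,0,0,0,0],[0,0,0,0,0,0],[0,0,0,0,0,0]]'; python3 - <<'E'
from h import *
go(609.7,-16.5,112,10.9)
d=r.snapshot("top");cv2.imwrite("pics/top13.png",d["img"][:,:,::-1]);W=pts(d)
for o in top_rect(d,W,(230,120,480,260),.185,.215,60): print(*o)
d=r.snapshot("scene");cv2.imwrite("pics/s13.png",d["img"][:,:,::-1]);W=pts(d)
for o in top_rect(d,W,(180,100,480,460),.185,.215,60): print(*o)
E
```

```text
clock: 61.13
tool_pos: [0.5888, -0.0453, 0.2102]
eef_rot: [-0.703, -0.068, 0.069, 0.705]
contact_force: [0.2, 0.5, -2.6]
opening: 0.24
clock: 61.72
tool_pos: [0.6091, -0.0181, 0.2125]
eef_rot: [0.704, 0.067, -0.066, -0.704]
contact_force: [0.6, -0.0, -2.1]
opening: 0.246
t 61.72 p [609.1 -18.1 212.5] jaw 10.8 tilt 0.07 open 21.7 F [ 0.6 -0.  -2.1] q [ 0.24  0.73 -0.51  1.63  0.44  0.89 -0.25]
turn_y, shift[x,y,z]: [(np.float64(-0.001), [0.8, 100.5, 1.5]), (np.float64(3.14), [-0.8, 100.5, -1.5])] world dist 100.0
3466 [326. 182.] [597.3  51.6] [152.  116.6] 11.1 206.8
593 [399. 187.] [587.  -98.5] [81.  53.3] 17.7 207.3
101 [373. 187.] [582.9 -43.7] [14.  32.5] 8.7 207.3
137 [185. 112.] [52.1 35.5] [11.  65.4] 35.0 199.1
5762 [302. 260.] [610.9 -16.2] [152.2 262.7] 10.6 204.3
```

View pics/s13.png

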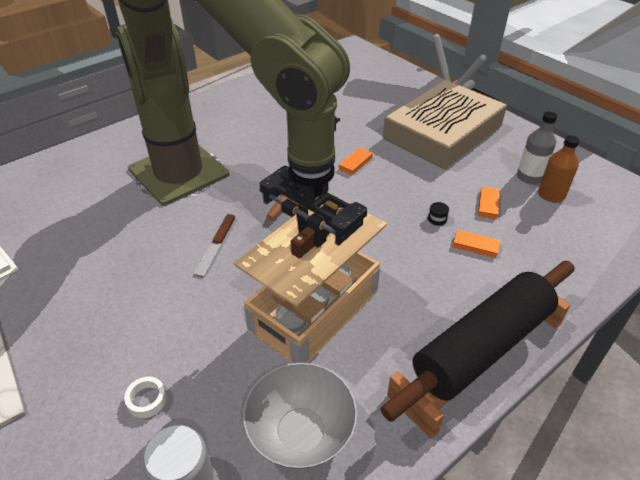

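View pics/top13.png

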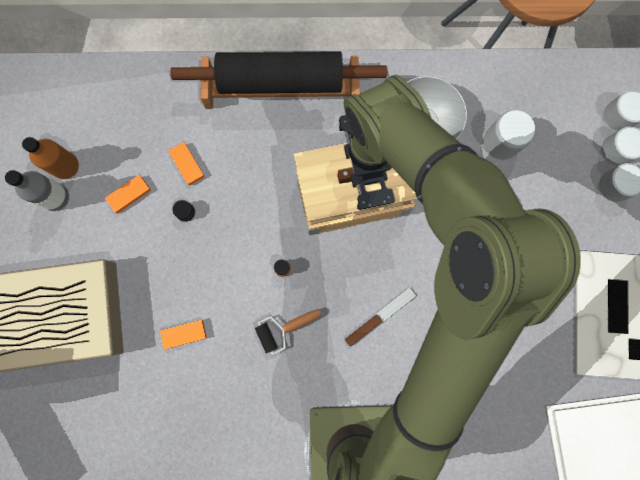

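The cover is held level above the crate, with its outline at 10.6° and centred within about 3 mm. I lower it in stages.

```bash
python3 -m inch '[[0,12,2,0,0,0],[0,22,0,0,0,0],[0,22,0,0,0,0],[0,15,0,0,0,0],[0,10,0,0,0,0],[0,6,0,0,0,0],[0,3,0,0,0,0],[0,0,0,0,0,0],[0,0,0,0,0,0],[0,0,0,0,0,0]]';  python3 - <<'E'
from h import *
go(608.9,-16,107,10.9)
d=r.snapshot("scene");W=pts(d)
for o in top_rect(d,W,(180,100,480,460),.096,.130,60): print(*o)
E
```

```text
clock: 62.65
tool_pos: [0.6103, -0.0143, 0.1236]
eef_rot: [-0.704, -0.069, 0.066, 0.704]
contact_force: [-0.1, 0.5, -3.7]
opening: 0.245
t 62.65 p [610.3 -14.3 123.6] jaw 10.9 tilt 0.22 open 21.6 F [-0.1  0.5 -3.7] q [ 0.19  0.85 -0.44  1.7   0.52  0.71 -0.33]
turn_y, shift[x,y,z]: [(np.float64(0.0), [-1.7, 16.6, -1.4]), (np.float64(-3.141), [1.7, 16.6, 1.4])] world dist 17.0
204 [188. 144.] [55.  27.3] [16.5 78.1] 24.9 111.8
142 [341. 233.] [556.6 101.8] [73.1 16.2] 10.4 115.1
5229 [304. 292.] [611.4 -13.3] [152.7 261.7] 10.8 115.4
2974 [447. 359.] [902.6  42.3] [287.1  92.1] 90.0 118.8
637 [189. 444.] [ 750.5 -371.3] [32.6 58.4] 60.8 103.2
```

```bash
python3 -m inch '[[-1.5,5,-0.5,0,0,0],[0,5,0,0,0,0],[0,3,0,0,0,0],[0,2,0,0,0,0],[0,0,0,0,0,0],[0,0,0,0,0,0]]';  python3 - <<'E'
from h import *
go(608.9,-16,107,10.9)
E
python3 -m inch '[[0,1,0,0,0,0],[0,1,0,0,0,0],[0,0,0,0,0,0],[0,0,0,0,0,0]]'
```

```text
clock: 63.2
tool_pos: [0.6083, -0.0151, 0.1075]
eef_rot: [-0.704, -0.068, 0.067, 0.704]
contact_force: [0.2, -0.1, -3.1]
opening: 0.248
t 63.2 p [608.3 -15.1 107.5] jaw 10.9 tilt 0.12 open 21.9 F [ 0.2 -0.1 -3.1] q [ 0.19  0.87 -0.43  1.72  0.53  0.67 -0.34]
turn_y, shift[x,y,z]: [(np.float64(0.001), [0.5, 0.5, -1.0]), (np.float64(-3.141), [-0.5, 0.5, 1.0])] world dist 1.0
clock: 63.53
tool_pos: [0.6084, -0.015, 0.1071]
eef_rot: [0.704, 0.068, -0.066, -0.704]
contact_force: [-2.0, -0.3, 8.7]
opening: 0.242
```

Now +9 N upward, so the cover is on the rim. I release it, rise, and check.

```bash
python3 -m inch '[[0,-0.8,0,0,0,0],[0,0,0,0,0,0]]'; python3 -m inch '[[0,0,0,0,0,0],[0,0,0,0,0,0],[0,0,0,0,0,0],[0,0,0,0,0,0],[0,0,0,0,0,0],[0,0,0,0,0,0]]' 60; python3 -m inch '[[0,-10,0,0,0,0],[0,-25,0,0,0,0],[0,-35,0,0,0,0],[0,-35,0,0,0,0],[0,-30,0,0,0,0],[-20,-10,0,0,0,0],[-35,0,0,0,0,0],[-38,0,0,0,0,0],[-35,0,0,0,0,0],[-20,0,0,0,0,0],[0,0,0,0,0,0],[0,0,0,0,0,0]]'; python3 - <<'E'
from h import *
d=r.snapshot("top");cv2.imwrite("pics/top14.png",d["img"][:,:,::-1]);W=pts(d)
for o in top_rect(d,W,(230,120,480,260),.092,.11,60): print(*o)
for o in top_rect(d,W,(230,120,480,260),.125,.15,60): print(*o)
d=r.snapshot("scene");cv2.imwrite("pics/s14.png",d["img"][:,:,::-1]);W=pts(d)
for o in top_rect(d,W,(180,100,480,460),.092,.110,300): print("sc",*o)
m=(W[...,2]>.094)&(W[...,2]<.108)&(np.abs(W[...,0]-.61)<.07)&(np.abs(W[...,1]+.016)<.1)
P=W[m];A=np.c_[P[:,:2]-P[:,:2].mean(0),np.ones(len(P))];print("plane",np.linalg.lstsq(A,P[:,2],rcond=None)[0])
go(0,0,0)
E
```

```text
clock: 63.7
tool_pos: [0.6084, -0.0151, 0.1072]
eef_rot: [-0.704, -0.068, 0.066, 0.704]
contact_force: [-1.2, -0.1, 5.1]
opening: 0.244
clock: 64.2
tool_pos: [0.6083, -0.0152, 0.1063]
eef_rot: [-0.704, -0.068, 0.067, 0.704]
contact_force: [0.1, -0.6, 0.3]
opening: 0.667
clock: 65.2
tool_pos: [0.4623, -0.0437, 0.2521]
eef_rot: [0.704, 0.068, -0.066, -0.704]
contact_force: [0.9, 0.1, 0.1]
opening: 0.68
4772 [343. 184.] [609.8 -16.7] [150.8 261.2] 10.9 101.7
356 [353. 184.] [609.5 -15.9] [24.  99.1] 11.5 137.3
sc 7028 [311. 285.] [609.7 -12.7] [152.9 263.8] 10.9 98.9
sc 1372 [425. 386.] [897.4  -3.1] [186.7  87.6] 72.3 97.3
sc 693 [190. 445.] [ 751.8 -370.3] [35.6 59.6] 60.6 103.1
plane [ 0.00054951 -0.00123653  0.09897442]
t 65.3 p [464.2 -42.9 251.8] jaw 10.9 tilt 0.27 open 60.1 F [ 0.7 -0.2 -0.2] q [ 0.37  0.51 -0.57  2.    0.4   0.74 -0.25]
turn_y, shift[x,y,z]: [(0, [-448.8, 249.7, 130.2])] world dist 530.0
```

View pics/s14.png

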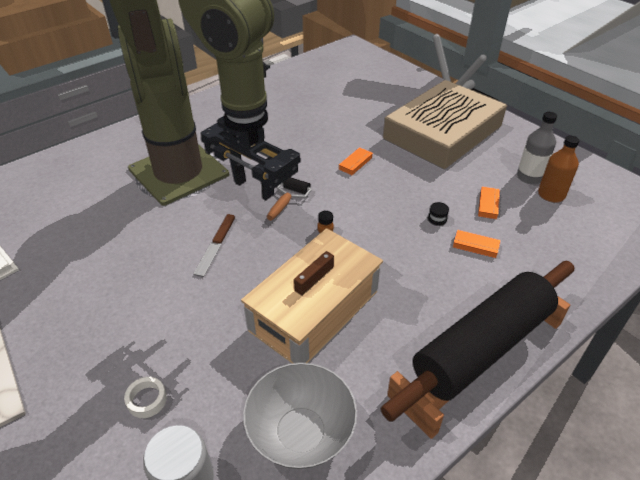

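View pics/top14.png

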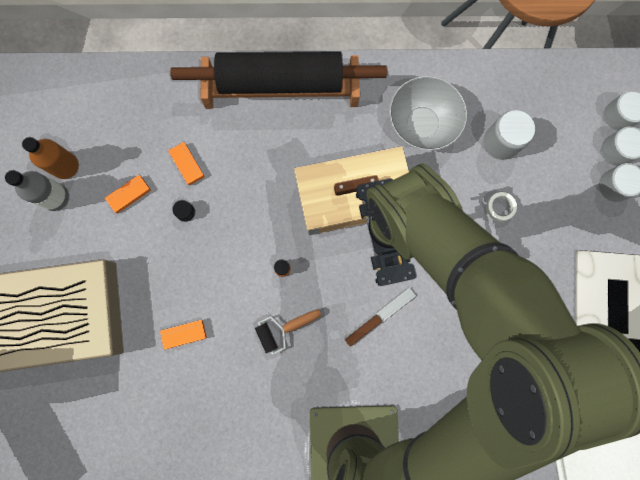

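The cover sits at pixels (311,285) and (343,184), level, with its plate top 8 mm above the rim as expected. The arm is clear of everything.

```bash
python3 -m inch '[[0,0,0,0,0,0],[0,0,0,0,0,0],[0,0,0,0,0,0],[0,0,0,0,0,0]]'; python3 - <<'E'
from plant import r
r.finish_job()
E
```

```text
clock: 65.63
tool_pos: [0.463, -0.0431, 0.251]
eef_rot: [-0.704, -0.068, 0.067, 0.704]
contact_force: [-0.5, -0.1, -0.0]
opening: 0.68
the job is handed in; nothing more can be done
```

The crate is packed and the job was handed in at about 66 s; no verdict is reported back. Both stones were lowered flat onto the floor, the three tins stand lid-up on them, and the two cartons lie flat across the tins. The cover is on and released.

**Stones, tins and cartons:** before the cover went on, tops measured about 39 mm (stones), 63 mm (tins) and 82.5 mm (cartons), all level and inside the limits.

**Cover:** it is centred on the crate within about 1 mm and lined up with it. Its plate top is 8 mm above the rim, as it should be when fully down, and its slope is about 0.001 rad.

**Bench and arm:** in the last pictures, the tape, magnifier, jar and orange look-alikes are where they were. The arm touches nothing.

**What did not go exactly to plan:**
- Wrist joint 6 reached its lower limit over the second tin. I picked up the second and third tins with the tool tilted about 0.09 rad and set them down at the same tilt.
- The second stone lies about 5 mm further along the crate than planned, still inside the limits.
- Releasing the first stone gave a brief 10–12 N reading on the wrist; the stone ended within about 1 mm of its target.
- The two cameras disagreed by 2–4 mm in y and about 3 mm in height, so I compared cover and crate within each camera's own view.

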